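# Load the burn-in dock and press everything home

### The arm

A 6-joint arm with a two-finger parallel gripper is mounted at the origin on a cart in front of the work surface, level with it; the furniture and walls round the work are solid. World frame = base frame: x ahead of the robot, y to its left, z up, the work surface at z = 0. Lengths are in m, angles in rad, forces in N, time in s.
With the tool pointing down it reaches from about 0.3 to 0.75 m from the base axis. Payload 8.5 kg.
Tool frame: the origin (TCP) lies midway between the tips of the shut fingers; the grasp point (between the pads) lies robot.tcp_to_grasp behind it (robot.tcp_to_grasp is the distance from the TCP to the grasp point, in m); z points along the fingers, y is the line along which they close (so a half turn about z gives the same grasp; the last joint's range is limited). The gripper opens to 85 mm and grips with 20 to 120 N. Pads are 22 mm wide; open, the fingers measure 114 mm over their backs; the gripper's body (76 mm by 85 mm) begins 54 mm behind the grasp point. The pads swing forward as they close: fully open they stand 13 mm farther back than shut.
Start: joints at [0.96, 0.381, 1.297, -0, 1.464, -0.215], TCP at [0.212, 0.507, 0.231] pointing down, gripper open.
Joint ranges: [-3.11, 3.11], [-0.89, 2.33], [0.22, 2.48], [-1.42, 4.56], [0.17, 2.85], [-2.88, 2.88]. Speed limits (rad/s): [2.39, 2.39, 3.14, 3.14, 3.14, 3.14].

### API

Orientations are given as a rotation vector (axis times angle).
In Python, from workcell import robot, snapshot, order gives the robot as it stands. The module is installed in compiled form; this text tells all that it offers.
- The arm moves only by the tool drive_tool, never from a script. Its argument "deltas" is a list of rows, each an object with "angular": the turn, a rotation vector about the tool's x, y, z in degrees, a list of three; "linear": the shift along the tool's x, y, z in mm, a list of three; "gripper": the finger opening in mm, from 0 to 85.4. A call has exactly 5 rows; each row shifts and turns the commanded pose from where the row before left it, along the tool's axes as they then stand; what a row does not reach is not made up. A row lasts 1/10 s, in which the tool goes at most 50 mm and 8.59 degrees, less where a joint would pass 70% of its speed; a pose out of reach is approached as far as the arm can. A call is refused whole if a number of a shift passes 50 or a number of a turn 8.59, either way. A call with a gripper value outside its range is refused whole. The fingers move at their own pace and stop on an object; "force" is the grip in N (left out, the last holds). Time passes only in rows, so rows that do not move let the fingers close, or fill a call up. It gives the time, the measured TCP pose, the force, the opening and the grip force at its end, in the units of the state.
- robot.state(): the state, without advancing time (a new reading comes with each control period).
- snapshot(name): name is "side" or "top" or "wrist"; returns a dict with "image" (384x512x3 uint8, blue, green, red), "z_map" (384x512 float32, m along the optical axis (not along the pixel's ray), 0 where there is no reading), "vertical_fov" (degrees; the focal length in pixels is half the picture's height over the tangent of half this angle, whatever the lens; pixels are square), "cx", "cy" (the principal point, pixels), "position" and "attitude" of the camera in the world; the wrist camera has in their place "mount" (4x4, takes a point from camera to tool coordinates, whose origin is the TCP and whose axes are the flange's). Camera axes: x right, y down, z forward; pixel columns grow to the right and rows downward; lengths in m; the calibration is good to about 2 mm. The wrist camera is an equidistant fisheye: a pixel r from the principal point sees the ray r / f radians off the axis. A picture is of the moment at which its call begins: read the wrist's pose just before it.
- order.close_job(): hands the job in; it is judged then, once.
The state is a dict: "time": time; "qpos": joint angles; "qvel": joint speeds; "effort": joint torques, N m; "position": TCP position; "eef_rot": TCP orientation; "wrist_force": force on the tool from outside, world axes, zero at the start; "moment": the same for the moment, N m; "gripper_width": opening from 0.0 (shut) to 1.0 (fully open); "gripper_force": force on a finger pad.
Only numpy, scipy, OpenCV 4.12 (cv2) and the standard library are available. Lean on these libraries where they do the work, as an engineer would, in place of code of your own. Each camera call takes 0.05 s, during which the arm holds its last target. There are 200 camera calls.

### The job

Load the burn-in dock: first lift the hold-down bar, which lies loose across it, out of the posts and set it down on the bench beside the dock. Take the power modules that are there in the order one dot, two dots, three dots, put each in the bay with the same colour and dots and press it down fully home before the next one is put in. Then lay the bar back in its two posts above the modules and press both its ends fully down; leave the tools and other things on the bench where they are.

Things in the scene. Friction and masses are not known exactly. Their poses are not given: they have to be found in the camera images.
- dock: grey burn-in dock fixed to the bench, base plate 150 x 316 x 10 mm; origin: centre of the underside, z up, the colour plates with dots along its -x edge. Three bays lengthwise along x, 68 mm apart along y; at each y end a blue forked post (top 70 mm above the bench) for the hold-down bar.
- bay1 (a point): fully-home point of bay 1 (at the dock's +y side; red plate, 1 white dot(s) at its front): here lies the centre of the module's underside; x along the bay, z up. Pocket 102 x 42 mm, wall tops 13 mm above this point. Its floor is a stiff sliding seat: starts 8 mm above this point, carries a module without sinking, goes down under 8 to 12 N and stays. Module top above this point: 40 mm before pressing, 32 mm home.
- bay2 (a point): fully-home point of bay 2 (middle; yellow plate, 2 white dot(s) at its front): here lies the centre of the module's underside; x along the bay, z up. Pocket 102 x 42 mm, wall tops 13 mm above this point. Its floor is a stiff sliding seat: starts 8 mm above this point, carries a module without sinking, goes down under 8 to 12 N and stays. Module top above this point: 40 mm before pressing, 32 mm home.
- bay3 (a point): fully-home point of bay 3 (at the dock's -y side; blue plate, 3 white dot(s) at its front): here lies the centre of the module's underside; x along the bay, z up. Pocket 102 x 42 mm, wall tops 13 mm above this point. Its floor is a stiff sliding seat: starts 8 mm above this point, carries a module without sinking, goes down under 8 to 12 N and stays. Module top above this point: 40 mm before pressing, 32 mm home.
- bar_home (a point): where the centre of the bar's underside lies when fully down, bar along y (axes as the dock's). Forks 136 mm to +y and -y: 29 mm wide, cheeks 12 mm and flared lips 19 mm above this point, a stop 4.5 mm past each bar end. In each an orange plunger, top 6 mm above this point at the start: carries the bar, goes down under 7 to 11 N and stays. Press each end by itself.
- module_red: plug-in power module, dark steel block with a red cap and 1 white dot(s) at its -x end; 96 x 36 x 32 mm (x, y, z), 0.2 kg; origin: centre of its underside, z up, x along its length. It belongs in bay 1 (same colour and dots). May be absent (None). Either way round is right.
- module_yellow: plug-in power module, dark steel block with a yellow cap and 2 white dot(s) at its -x end; 96 x 36 x 32 mm (x, y, z), 0.2 kg; origin: centre of its underside, z up, x along its length. It belongs in bay 2 (same colour and dots). May be absent (None). Either way round is right.
- module_blue: plug-in power module, dark steel block with a blue cap and 3 white dot(s) at its -x end; 96 x 36 x 32 mm (x, y, z), 0.2 kg; origin: centre of its underside, z up, x along its length. It belongs in bay 3 (same colour and dots). May be absent (None). Either way round is right.
- bar: hold-down bar, aluminium with orange ends, 22 x 290 x 14 mm (x, y, z: its length is along its y), with a black grip block 20 x 70 mm (x, y) standing on its middle up to 46 mm above the underside; 0.25 kg; origin: centre of the underside, z up. Starts lying loose in the posts, on the raised plungers. The bench at x 0.49, y 0.39 (left of the dock) is clear for it, lying along world x. Either way round is right.
- bar_end_a (a point): point on the underside of the hold-down bar near one end, 136 mm to bar +y of its centre, midway across; the bar's top is 14 mm above it. It lies over a plunger when the bar is on the dock.
- bar_end_b (a point): point on the underside of the hold-down bar near one end, 136 mm to bar -y of its centre, midway across; the bar's top is 14 mm above it. It lies over a plunger when the bar is on the dock.
- multimeter: yellow handheld meter, 157 x 99 x 38 mm, bystander; origin at its underside
- side_cutters: side cutters with red sleeves, 89 x 122 x 14 mm, bystander; origin at its underside
- screwdriver_a: red screwdriver, 77 x 188 x 29 mm as it lies, bystander; origin at its underside
- marker: white marker pen with black cap, 70 x 135 x 13 mm as it lies, bystander; origin at its underside
- solder_reel: white reel, 55 mm across, 28 mm tall, bystander; origin at its underside

How it is judged:
On the way, in this order (a step that is already met when the one before it is completed fails the run):
1. the hold-down bar lies on the bench, off the dock (height (world z) of bar below 0.015 m and horizontal distance between bar and bar_home above 0.08 m and linear speed of bar below 0.02 m/s), for 0.2 s.
2. the red module is pressed fully home in bay 1 (x of module_red in the frame of bay1 between -0.006 and 0.006 m and y of module_red in the frame of bay1 between -0.006 and 0.006 m and z of module_red in the frame of bay1 between -0.004 and 0.0025 m and angle between the x axis of module_red and the x axis of dock, either way round below 0.12 rad and angle between module_red's own z axis and vertical below 0.06 rad), for 0.2 s.
3. the yellow module is pressed fully home in bay 2 (x of module_yellow in the frame of bay2 between -0.006 and 0.006 m and y of module_yellow in the frame of bay2 between -0.006 and 0.006 m and z of module_yellow in the frame of bay2 between -0.004 and 0.0025 m and angle between the x axis of module_yellow and the x axis of dock, either way round below 0.12 rad and angle between module_yellow's own z axis and vertical below 0.06 rad), for 0.2 s.
4. the blue module is pressed fully home in bay 3 (x of module_blue in the frame of bay3 between -0.006 and 0.006 m and y of module_blue in the frame of bay3 between -0.006 and 0.006 m and z of module_blue in the frame of bay3 between -0.004 and 0.0025 m and angle between the x axis of module_blue and the x axis of dock, either way round below 0.12 rad and angle between module_blue's own z axis and vertical below 0.06 rad), for 0.2 s.
5. the hold-down bar lies in both posts and both its ends are pressed fully down (x of bar in the frame of bar_home between -0.007 and 0.007 m and y of bar in the frame of bar_home between -0.008 and 0.008 m and angle between bar's own z axis and vertical below 0.08 rad and z of bar_end_a in the frame of bar_home between -0.004 and 0.0025 m and z of bar_end_b in the frame of bar_home between -0.004 and 0.0025 m), for 0.2 s.
At the end, for the whole second after the job is handed in: Each module present is in its own bay: within 6 mm of its middle, 0.12 rad of its direction, underside under 2.5 mm above fully home. The bar lies in both posts (within 7 mm across, 8 mm along), both ends under 2.5 mm above their lowest position. All at rest (all of step 2 and all of step 3 and all of step 4 and all of step 5 and linear speed of each of module_red, module_yellow, module_blue, bar below 0.02 m/s); the robot touches nothing.
It fails at once if a bystander was shifted more than 4 cm (distance of any of multimeter, side_cutters, screwdriver_a, marker, solder_reel from where it was at the start of the episode above 0.04 m).
Of module_red, module_yellow, module_blue only 2 to 3 are there at a start; the rules pass over those that are not, and their reading is None.
At some moment in a run one of module_red, module_yellow, module_blue, bar may be knocked a few centimetres aside while the robot is not near it.
It also fails if it takes over 210 s, if anything falls off the work surface, if the arm or the gripper's body presses on something with over 40 N, if the wrist force passes 120 N, or if a joint passes its speed limit or range.

## Working session

There is one attempt and no reset: what is moved stays moved. The work goes in short steps, Python scripts to look and compute and a tool call to move; the robot and the scene stay as the last step left them, time stands still between calls to the robot, and variables do not carry over. Pictures are saved under pics/ and viewed, at most 14 in all, crops included, and the job is handed in when it is done.

Besides the shell and the picture viewer there is one more tool, called after "Emit:" as a command line: name --argument value ..., lists and objects as JSON in quotes. drive_tool: Moves the arm, as the interface text tells. Its arguments: {"type":"object","properties":{"deltas":{"type":"array","items":{"type":"object","properties":{"angular":{"type":"array","items":{"type":"number"}},"linear":{"type":"array","items":{"type":"number"}},"gripper":{"type":"number"}}}},"force":{"type":"number"}},"required":["deltas"]}

```bash
mkdir -p pics; cat > h.py <<'E'
import numpy as np, cv2
from scipy.spatial.transform import Rotation as R
from workcell import robot, snapshot, order
def cam(name):
    st=robot.state(); s=snapshot(name); return st,s
def cloud(s,st=None):
    """world xyz per pixel"""
    z=s["z_map"].astype(float); h,w=z.shape
    f=h/2/np.tan(np.radians(s["vertical_fov"])/2)
    v,u=np.mgrid[0:h,0:w]; a=(u-s["cx"])/f; b=(v-s["cy"])/f
    if "mount" in s:
        r=np.hypot(a,b)+1e-9; t=np.tan(np.minimum(r,1.5)); a=a/r*t; b=b/r*t
    P=np.stack([a*z,b*z,z],-1)
    if "mount" in s:
        M=np.array(s["mount"]); P=P@M[:3,:3].T+M[:3,3]
        P=P@R.from_rotvec(st["eef_rot"]).as_matrix().T+np.array(st["position"])
    else:
        A=np.array(s["attitude"]); A=A if A.shape==(3,3) else R.from_rotvec(A).as_matrix()
        P=P@A.T+np.array(s["position"])
    P[z<=0]=np.nan
    return P
E
python3 - <<'E'
from h import *
st=robot.state();print(st,robot.tcp_to_grasp)
for n in ["top","side","wrist"]:
    st,s=cam(n); cv2.imwrite(f"pics/{n}0.png",s["image"]); print(n,{k:v for k,v in s.items() if k not in("image","z_map")})
    np.save(f"{n}0.npy",cloud(s,st))
    P=cloud(s,st); print(np.nanmedian(P[...,2]),np.nanpercentile(P[...,2],[5,50,95]))
E
```

```text
{'time': 0.0, 'qpos': array([ 9.59705690e-01,  3.81189352e-01,  1.29828892e+00, -2.70551537e-07,
        1.46358555e+00, -2.15284871e-01]), 'qvel': array([ 1.19010369e-03,  1.63333843e-04, -7.75995695e-04, -3.63628023e-04,
        2.34866674e-05, -3.66520735e-04]), 'effort': array([-3.66182267e-04, -4.48459518e+01, -2.31275493e+01, -2.98829718e-04,
        4.81371870e-03,  1.21512221e-05]), 'position': array([0.21187095, 0.50722693, 0.23070585]), 'eef_rot': array([-6.17563502e-01, -3.07969244e+00,  2.11620926e-03]), 'wrist_force': array([-0.17499947, -0.06263451,  0.8966164 ]), 'moment': array([ 0.01957871,  0.00469487, -0.03737239]), 'gripper_force': 0.0, 'gripper_width': 0.9979586024248384} 0.0187
top {'vertical_fov': 44.054802703800604, 'cx': 258.56653226535093, 'cy': 194.98577094971031, 'position': array([ 0.3856253 , -0.04224853,  1.25059238]), 'attitude': array([-2.13237011,  2.12779457, -0.14840087])}
0.0009167295920797791 [-0.75520667  0.00091673  0.4809733 ]
side {'vertical_fov': 52.870729351098106, 'cx': 259.7481688339965, 'cy': 187.3115941159081, 'position': array([0.40001697, 0.94499767, 0.77824059]), 'attitude': array([-0.23163967,  2.71629826, -1.41883038])}
0.12235296505586113 [-0.75011366  0.12235297  0.54018245]
wrist {'vertical_fov': 65.70646984690485, 'cx': 256.712358977079, 'cy': 192.20641209593714, 'mount': array([[ 1.71017177e-04, -9.52685998e-01, -3.03956179e-01,
         7.89643938e-02],
       [ 9.99999575e-01,  4.38405069e-04, -8.11450082e-04,
        -1.30571935e-03],
       [ 9.06313061e-04, -3.03955911e-01,  9.52685668e-01,
        -1.43576443e-01],
       [ 0.00000000e+00,  0.00000000e+00,  0.00000000e+00,
         1.00000000e+00]])}
-0.7449118820112164 [-0.75183914 -0.74491188  0.32222006]
```

View pics/top0.png

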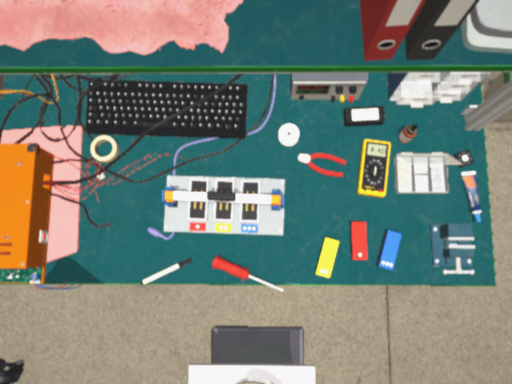

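Top view: dock at about (225,206) with the bar across it, and modules yellow (328,257), red (360,240) and blue (390,250), all three present. The bystanders lie around them.

```bash
cat >> h.py <<'E'
def rect(P,mask,name=""):
    p=P[mask&np.isfinite(P[...,2])][:,:]; 
    (c,wh,a)=cv2.minAreaRect(p[:,:2].astype(np.float32)*1000)
    if wh[0]<wh[1]: wh=wh[::-1]; a=a+90
    a=(a+90)%180-90
    print(name,len(p),"c mm",np.round(c,1),"size",np.round(wh,1),"ang of long axis",round(a,1),"z med",np.round(np.median(p[:,2])*1000,1)); return c,wh,a
E
python3 - <<'E'
from h import *
im=cv2.imread("pics/top0.png"); P=np.load("top0.npy")
hsv=cv2.cvtColor(im,cv2.COLOR_BGR2HSV).astype(int); H,S,V=hsv[...,0],hsv[...,1],hsv[...,2]
Z=P[...,2]
v,u=np.mgrid[0:384,0:512]
box=(v>210)&(v<285)&(u>310)&(u<410)
up=(Z>0.02)&(Z<0.05)&box
n,l,stt,cc=cv2.connectedComponentsWithStats(up.astype(np.uint8))
for i in range(1,n):
    if stt[i,4]>40:
        m=l==i; print(np.round(cc[i]), hsv[m].mean(0).round()); rect(P,m,"mod")
d=(v>165)&(v<245)&(u>155)&(u<295)
rect(P,d&(Z>0.006)&(Z<0.014),"dockbase")
rect(P,d&(Z>0.055)&(Z<0.085),"bar/post");rect(P,d&(Z>0.09),"grip")
for nm,c in [("orange",(H>8)&(H<20)&(S>150)&(Z>.05)),("redplate",((H<6)|(H>174))&(S>150)),("yel",(H>22)&(H<34)&(S>130)),("blue",(H>100)&(H<125)&(S>130)),]:
    rect(P,d&c,nm)
# area for the bar
for (x,y) in [(.35,.39),(.42,.39),(.49,.39),(.56,.39),(.63,.39)]:
    q=(np.abs(P[...,0]-x)<.035)&(np.abs(P[...,1]-y)<.03); print(x,u[q].min(),u[q].max(),v[q].min(),v[q].max(),"zmax",Z[q].max().round(4))
cv2.imwrite("pics/top0c.png",cv2.resize(im[140:290,60:420],None,fx=2.2,fy=2.2,interpolation=cv2.INTER_CUBIC))
E
```

```text
[359. 240.] [  3. 173. 241.]
mod 559 c mm [ 465.8 -274.6] size [94.6 37.4] ang of long axis 0.1 z med 30.9
[389. 249.] [106. 155. 235.]
mod 577 c mm [ 440.9 -352.8] size [95.8 37.5] ang of long axis -16.7 z med 31.0
[327. 257.] [ 30. 154. 244.]
mod 553 c mm [ 421.7 -193. ] size [96.  36.6] ang of long axis -15.4 z med 31.1
dockbase 3072 c mm [560.   79.9] size [360.7 195. ] ang of long axis 87.4 z med 9.3
bar/post 1062 c mm [569.5  73.5] size [310.   47.4] ang of long axis 87.8 z med 69.2
grip 239 c mm [569.6  73.4] size [68.8 21.1] ang of long axis -89.4 z med 101.3
orange 39 c mm [568.9  72.6] size [292.7  22. ] ang of long axis 88.1 z med 56.9
redplate 58 c mm [500.5 142.1] size [35.1 16.5] ang of long axis 87.7 z med 10.9
yel 156 c mm [533.7  74.8] size [283.8  87. ] ang of long axis 88.0 z med 67.9
blue 156 c mm [541.7  80.4] size [330.3 101.3] ang of long axis 87.8 z med 61.3
0.35 91 171 271 287 zmax 0.0039
0.42 92 115 244 270 zmax 0.0102
0.49 94 117 218 243 zmax 0.0118
0.56 95 118 192 217 zmax 0.0164
0.63 95 119 164 191 zmax 0.0335
```

View pics/top0c.png

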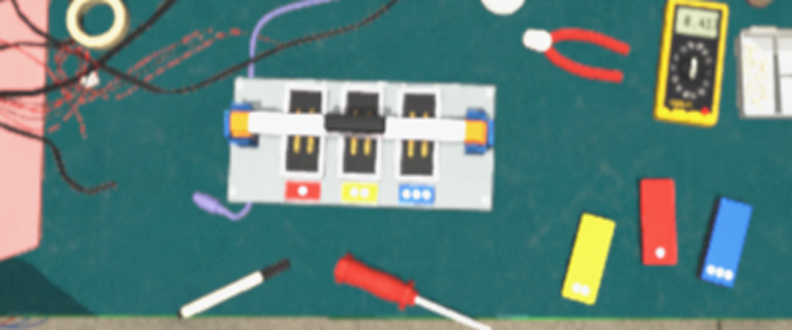

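View pics/side0.png

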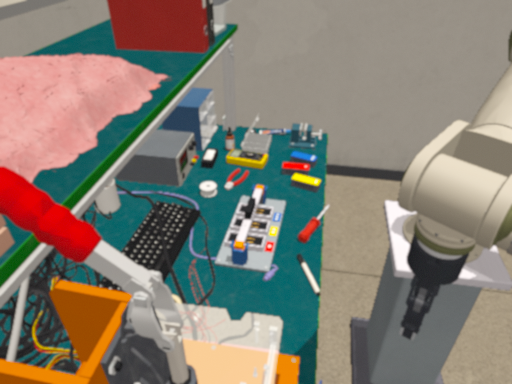

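The crop shows the bar with its dark grip at about (355,123), the plates at (303–417,193), and the clear patch left of the dock. The side view shows the arm at right in front of the bench, and a shelf at the back with a cluttered left side. Next I check the obstacles and write a move planner.

```bash
cat >> h.py <<'E'
def plan(x,y,z,psi=None,st=None,grasp=False):
    """mm, psi = world angle (deg) of tool y (mod 180), tool pointing down. prints total tool-frame delta."""
    st=st or robot.state(); R0=R.from_rotvec(st["eef_rot"]); p=np.array(st["position"])*1000
    M=R0.as_matrix(); cur=np.degrees(np.arctan2(M[1,1],M[0,1]))
    if psi is None: psi=cur
    d=(psi-cur+90)%180-90
    a=np.radians(cur+d); yv=np.array([np.cos(a),np.sin(a),0]); zv=np.array([0,0,-1.]); xv=np.cross(yv,zv)
    T=R.from_matrix(np.stack([xv,yv,zv],1))
    w=np.degrees((R0.inv()*T).as_rotvec()); D=M.T@(np.array([x,y,z])-p)
    Da=T.as_matrix().T@(np.array([x,y,z])-p)
    print("pos",p.round(1),"yaw",cur.round(1),"q",np.round(st["qpos"],2),"t",round(st["time"],1))
    print("  turn",w.round(2),"shift before turn",D.round(1),"shift after turn",Da.round(1))
E
python3 - <<'E'
from h import *
P=np.load("top0.npy"); Z=P[...,2]; X=P[...,0]; Y=P[...,1]
for y0 in np.arange(-.5,.6,.1):
    m=(np.abs(Y-y0)<.05)&(Z>.12)&(X<1.1)&(X>.25); 
    print(round(y0,1),"n",m.sum(),"min x of tall",X[m].min().round(3) if m.any() else None,"z",np.round(np.median(Z[m][X[m]<X[m].min()+.03]),2) if m.any() else None)
plan(569.5,73.5,230,-2.2)
print(R.from_rotvec(robot.state()["eef_rot"]).as_matrix().round(2))
E
```

```text
-0.5 n 942 min x of tall 0.636 z 0.12
-0.4 n 4223 min x of tall 0.636 z 0.12
-0.3 n 4237 min x of tall 0.749 z 0.52
-0.2 n 5377 min x of tall 0.749 z 0.49
-0.1 n 4138 min x of tall 0.749 z 0.44
-0.0 n 4034 min x of tall 0.749 z 0.44
0.1 n 4124 min x of tall 0.749 z 0.44
0.2 n 4065 min x of tall 0.749 z 0.44
0.3 n 3962 min x of tall 0.749 z 0.44
0.4 n 3731 min x of tall 0.749 z 0.44
0.5 n 207 min x of tall 0.392 z 0.12
pos [211.9 507.3 230.9] yaw 67.3 q [ 0.96  0.38  1.3   0.    1.46 -0.22] t 0.1
  turn [-6.000e-02  2.000e-02  6.952e+01] shift before turn [-497.2 -262.4    1. ] shift after turn [-419.7  374.     0.9]
[[-0.92  0.39 -0.  ]
 [ 0.39  0.92 -0.  ]
 [ 0.   -0.   -1.  ]]
```

Emit:
drive_tool --deltas '[{"linear":[-41.4,-21.9,0],"angular":[0,0,0],"gripper":60},{"linear":[-41.4,-21.9,0],"angular":[0,0,0],"gripper":60},{"linear":[-41.4,-21.9,0],"angular":[0,0,0],"gripper":60},{"linear":[-41.4,-21.9,0],"angular":[0,0,0],"gripper":60},{"linear":[-41.4,-21.9,0],"angular":[0,0,0],"gripper":60}]'

```text
time: 0.65
position: [0.3616, 0.325, 0.2312]
eef_rot: [-0.617, -3.08, 0.0]
wrist_force: [0.8, 0.2, -0.5]
gripper_width: 0.699
gripper_force: 0.0
```

Emit:
drive_tool --deltas '[{"linear":[-41.4,-21.9,0],"angular":[0,0,0],"gripper":60},{"linear":[-41.4,-21.9,0],"angular":[0,0,0],"gripper":60},{"linear":[-41.4,-21.9,0],"angular":[0,0,0],"gripper":60},{"linear":[-41.4,-21.9,0],"angular":[0,0,0],"gripper":60},{"linear":[-41.4,-21.9,0],"angular":[0,0,0],"gripper":60}]'

```text
time: 1.15
position: [0.5104, 0.144, 0.2312]
eef_rot: [-0.618, -3.08, -0.0]
wrist_force: [0.4, 0.8, 0.4]
gripper_width: 0.698
gripper_force: 0.0
```

Emit:
drive_tool --deltas '[{"linear":[-41.4,-21.9,0],"angular":[0,0,0],"gripper":60},{"linear":[0,0,0],"angular":[0,0,8.5],"gripper":60},{"linear":[0,0,0],"angular":[0,0,8.5],"gripper":60},{"linear":[0,0,0],"angular":[0,0,8.5],"gripper":60},{"linear":[0,0,0],"angular":[0,0,8.5],"gripper":60}]'

```text
time: 1.65
position: [0.5393, 0.1095, 0.231]
eef_rot: [-1.5, -2.76, 0.001]
wrist_force: [0.2, 0.5, -0.8]
gripper_width: 0.704
gripper_force: 0.0
```

Emit:
drive_tool --deltas '[{"linear":[0,0,0],"angular":[0,0,8.5],"gripper":60},{"linear":[0,0,0],"angular":[0,0,8.5],"gripper":60},{"linear":[0,0,0],"angular":[0,0,8.5],"gripper":60},{"linear":[0,0,0],"angular":[0,0,8.5],"gripper":60},{"linear":[0,0,0],"angular":[0,0,0],"gripper":60}]'

```text
time: 2.15
position: [0.5392, 0.1096, 0.2311]
eef_rot: [-2.236, -2.207, 0.001]
wrist_force: [-0.5, 0.8, 0.2]
gripper_width: 0.702
gripper_force: 0.0
```

```bash
cat >> h.py <<'E'
def wrist(tag):
    st,s=cam("wrist"); P=cloud(s,st); cv2.imwrite(f"pics/{tag}.png",s["image"]); np.save(tag+".npy",P)
    hsv=cv2.cvtColor(s["image"],cv2.COLOR_BGR2HSV).astype(int)
    return st,s["image"],hsv,P
E
python3 - <<'E'
from h import *
st,im,hsv,P=wrist("w1"); Z=P[...,2]
near=(np.abs(P[...,0]-.57)<.1)&(np.abs(P[...,1]-.075)<.2)
rect(P,near&(Z>.094)&(Z<.112),"grip")
rect(P,near&(Z>.06)&(Z<.08),"bar+posts")
h=(hsv[...,0]>8)&(hsv[...,0]<20)&(hsv[...,1]>150)&near&(Z>.055)&(Z<.08)
rect(P,h,"orange")
print(np.histogram(Z[near&(Z>.02)],bins=np.arange(.02,.13,.005)))
plan(569.5,73.5,150,-2.2)
E
```

```text
grip 1368 c mm [567.7  74.4] size [69.7 20.4] ang of long axis 88.0 z med 103.8
bar+posts 4606 c mm [567.2  72.8] size [311.9  47.4] ang of long axis 88.2 z med 71.7
orange 66 c mm [567.4  75.5] size [286.6  24.4] ang of long axis 88.4 z med 69.0
(array([3014, 3955,  768,   94,   34,   71,   54,  126,  462,  443, 3661,
         40,   52,   41,   49,   56, 1240,   66,    0,    0,    0]), array([0.02 , 0.025, 0.03 , 0.035, 0.04 , 0.045, 0.05 , 0.055, 0.06 ,
       0.065, 0.07 , 0.075, 0.08 , 0.085, 0.09 , 0.095, 0.1  , 0.105,
       0.11 , 0.115, 0.12 , 0.125]))
pos [539.3 109.6 231.1] yaw -0.5 q [-0.01  0.38  1.3   0.    1.46 -0.01] t 2.2
  turn [-0.02 -0.    1.71] shift before turn [-35.9  30.6  81.1] shift after turn [-34.9  31.6  81.1]
```

View pics/w1.png

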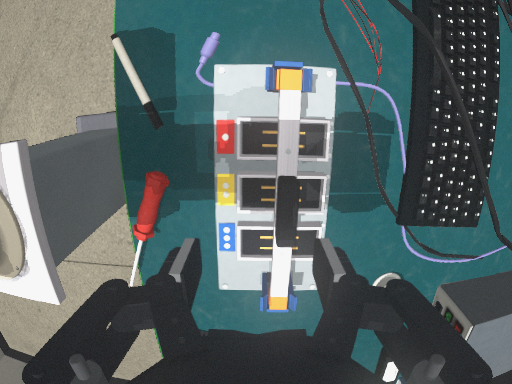

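The wrist view shows the bar's grip at about (287,211), the posts at (290,78) and (278,300), and the bays clear. The top and wrist measurements agree to about 2 mm. I'll descend and grip.

Emit:
drive_tool --deltas '[{"linear":[-33.5,29.8,0],"angular":[0,0,1.5],"gripper":60},{"linear":[0,0,39],"angular":[0,0,0],"gripper":60},{"linear":[0,0,39],"angular":[0,0,0],"gripper":60},{"linear":[0,0,39],"angular":[0,0,0],"gripper":60},{"linear":[0,0,39],"angular":[0,0,0],"gripper":60}]'

```text
time: 2.7
position: [0.5686, 0.0757, 0.0739]
eef_rot: [2.258, 2.184, 0.0]
wrist_force: [0.5, 1.0, -0.4]
gripper_width: 0.7
gripper_force: 0.0
```

Emit:
drive_tool --deltas '[{"linear":[0,0,0],"angular":[0,0,0],"gripper":10},{"linear":[0,0,0],"angular":[0,0,0],"gripper":10},{"linear":[0,0,0],"angular":[0,0,0],"gripper":10},{"linear":[0,0,0],"angular":[0,0,0],"gripper":10},{"linear":[0,0,0],"angular":[0,0,0],"gripper":10}]' --force 60

```text
time: 3.2
position: [0.5698, 0.0757, 0.0775]
eef_rot: [2.26, 2.177, 0.004]
wrist_force: [-1.6, 0.4, 6.4]
gripper_width: 0.224
gripper_force: 61.3
```

Emit:
drive_tool --deltas '[{"linear":[0,0,0],"angular":[0,0,0],"gripper":10},{"linear":[0,0,0],"angular":[0,0,0],"gripper":10},{"linear":[0,0,0],"angular":[0,0,0],"gripper":10},{"linear":[0,0,-1],"angular":[0,0,0],"gripper":10},{"linear":[0,0,-9],"angular":[0,0,0],"gripper":10}]'

```text
time: 3.7
position: [0.5681, 0.0758, 0.0851]
eef_rot: [-2.262, -2.178, 0.002]
wrist_force: [-0.0, 0.3, -3.3]
gripper_width: 0.228
gripper_force: 59.8
```

Emit:
drive_tool --deltas '[{"linear":[0,0,-30],"angular":[0,0,0],"gripper":10},{"linear":[0,0,-40],"angular":[0,0,0],"gripper":10},{"linear":[0,0,-40],"angular":[0,0,0],"gripper":10},{"linear":[20,-20,0],"angular":[0,0,0],"gripper":10},{"linear":[40,-25,0],"angular":[0,0,0],"gripper":10}]'

```text
time: 4.2
position: [0.5264, 0.1363, 0.1968]
eef_rot: [2.266, 2.173, 0.002]
wrist_force: [-0.2, 1.3, -4.0]
gripper_width: 0.223
gripper_force: 59.9
```

```bash
python3 - <<'E'
from h import *
P=np.load("top0.npy"); X,Y,Z=P[...,0],P[...,1],P[...,2]
for y in (.33,.35,.37,.39,.41):
    print(y,[(np.round(x,3),np.round(Z[(abs(X-x)<.015)&(abs(Y-y)<.016)].max()*1000)) for x in np.arange(.34,.66,.03)])
m=(abs(Z)<.004)&(abs(Y-.39)<.03); print("bench x min",X[m].min())
plan(490,390,200,90)
E
```

```text
0.33 [(np.float64(0.34), np.float64(2.0)), (np.float64(0.37), np.float64(4.0)), (np.float64(0.4), np.float64(5.0)), (np.float64(0.43), np.float64(4.0)), (np.float64(0.46), np.float64(5.0)), (np.float64(0.49), np.float64(6.0)), (np.float64(0.52), np.float64(5.0)), (np.float64(0.55), np.float64(5.0)), (np.float64(0.58), np.float64(6.0)), (np.float64(0.61), np.float64(9.0)), (np.float64(0.64), np.float64(11.0))]
0.35 [(np.float64(0.34), np.float64(3.0)), (np.float64(0.37), np.float64(5.0)), (np.float64(0.4), np.float64(4.0)), (np.float64(0.43), np.float64(4.0)), (np.float64(0.46), np.float64(5.0)), (np.float64(0.49), np.float64(5.0)), (np.float64(0.52), np.float64(4.0)), (np.float64(0.55), np.float64(4.0)), (np.float64(0.58), np.float64(6.0)), (np.float64(0.61), np.float64(7.0)), (np.float64(0.64), np.float64(14.0))]
0.37 [(np.float64(0.34), np.float64(3.0)), (np.float64(0.37), np.float64(4.0)), (np.float64(0.4), np.float64(4.0)), (np.float64(0.43), np.float64(10.0)), (np.float64(0.46), np.float64(5.0)), (np.float64(0.49), np.float64(6.0)), (np.float64(0.52), np.float64(9.0)), (np.float
[... 487 characters left out ...]
at64(0.61), np.float64(8.0)), (np.float64(0.64), np.float64(23.0))]
0.41 [(np.float64(0.34), np.float64(2.0)), (np.float64(0.37), np.float64(4.0)), (np.float64(0.4), np.float64(7.0)), (np.float64(0.43), np.float64(7.0)), (np.float64(0.46), np.float64(5.0)), (np.float64(0.49), np.float64(12.0)), (np.float64(0.52), np.float64(11.0)), (np.float64(0.55), np.float64(6.0)), (np.float64(0.58), np.float64(16.0)), (np.float64(0.61), np.float64(13.0)), (np.float64(0.64), np.float64(26.0))]
bench x min 0.35241604485326783
pos [526.4 136.3 196.8] yaw -2.4 q [ 0.04  0.4   1.38 -0.    1.37  0.08] t 4.2
  turn [ 0.13 -0.1  87.62] shift before turn [252.  -46.9  -3.4] shift after turn [ -36.4 -253.7   -3.2]
```

Emit:
drive_tool --deltas '[{"linear":[38.3,-11.5,0],"angular":[0,0,0],"gripper":10},{"linear":[38.3,-11.5,0],"angular":[0,0,0],"gripper":10},{"linear":[38.3,-11.5,0],"angular":[0,0,0],"gripper":10},{"linear":[0,0,0],"angular":[0,0,-8.4],"gripper":10},{"linear":[0,0,0],"angular":[0,0,-8.4],"gripper":10}]'

```text
time: 4.7
position: [0.4951, 0.2547, 0.1957]
eef_rot: [-1.91, -2.494, 0.001]
wrist_force: [0.5, -0.3, -2.9]
gripper_width: 0.226
gripper_force: 59.9
```

Emit:
drive_tool --deltas '[{"linear":[0,0,0],"angular":[0,0,-8.4],"gripper":10},{"linear":[0,0,0],"angular":[0,0,-8.4],"gripper":10},{"linear":[0,0,0],"angular":[0,0,-8.4],"gripper":10},{"linear":[0,0,0],"angular":[0,0,-8.4],"gripper":10},{"linear":[0,0,0],"angular":[0,0,-8.4],"gripper":10}]'

```text
time: 5.2
position: [0.4956, 0.2535, 0.1957]
eef_rot: [-0.893, -3.012, 0.0]
wrist_force: [-0.4, 0.4, -2.8]
gripper_width: 0.221
gripper_force: 59.9
```

Emit:
drive_tool --deltas '[{"linear":[0,0,0],"angular":[0,0,-8.4],"gripper":10},{"linear":[0,0,0],"angular":[0,0,-8.4],"gripper":10},{"linear":[0,0,0],"angular":[0,0,-8.4],"gripper":10},{"linear":[0,0,0],"angular":[0,0,-8.4],"gripper":10},{"linear":[0,33,0],"angular":[0,0,0],"gripper":10}]'

```text
time: 5.7
position: [0.496, 0.2845, 0.1959]
eef_rot: [0.009, -3.141, 0.002]
wrist_force: [1.0, 0.0, -3.9]
gripper_width: 0.223
gripper_force: 60.0
```

Emit:
drive_tool --deltas '[{"linear":[0,33,0],"angular":[0,0,0],"gripper":10},{"linear":[0,33,0],"angular":[0,0,0],"gripper":10},{"linear":[0,0,50],"angular":[0,0,0],"gripper":10},{"linear":[0,0,50],"angular":[0,0,0],"gripper":10},{"linear":[0,0,40],"angular":[0,0,0],"gripper":10}]'

```text
time: 6.2
position: [0.4944, 0.3524, 0.0532]
eef_rot: [0.007, -3.139, 0.002]
wrist_force: [0.2, 0.2, -4.1]
gripper_width: 0.221
gripper_force: 60.0
```

Emit:
drive_tool --deltas '[{"linear":[6,0,15],"angular":[0,0,0],"gripper":10},{"linear":[0,0,12],"angular":[0,0,0],"gripper":10},{"linear":[0,0,3],"angular":[0,0,0],"gripper":10},{"linear":[0,0,2],"angular":[0,0,0],"gripper":10},{"linear":[0,0,1],"angular":[0,0,0],"gripper":10}]'

```text
time: 6.7
position: [0.4903, 0.3528, 0.0234]
eef_rot: [-0.006, 3.14, 0.001]
wrist_force: [0.2, 0.3, -4.1]
gripper_width: 0.223
gripper_force: 60.0
```

Emit:
drive_tool --deltas '[{"linear":[0,0,0],"angular":[0,0,0],"gripper":10},{"linear":[0,0,1],"angular":[0,0,0],"gripper":10},{"linear":[0,0,1],"angular":[0,0,0],"gripper":10},{"linear":[0,0,0],"angular":[0,0,0],"gripper":10},{"linear":[0,0,0],"angular":[0,0,0],"gripper":10}]'

```text
time: 7.2
position: [0.4898, 0.3526, 0.0207]
eef_rot: [-0.006, 3.141, 0.0]
wrist_force: [0.3, -0.6, -0.6]
gripper_width: 0.218
gripper_force: 60.4
```

Emit:
drive_tool --deltas '[{"linear":[0,0,0],"angular":[0,0,0],"gripper":50},{"linear":[0,0,0],"angular":[0,0,0],"gripper":50},{"linear":[0,0,0],"angular":[0,0,0],"gripper":50},{"linear":[0,0,-10],"angular":[0,0,0],"gripper":50},{"linear":[0,0,-45],"angular":[0,0,0],"gripper":50}]'

```text
time: 7.7
position: [0.4877, 0.3515, 0.0727]
eef_rot: [0.006, -3.134, 0.006]
wrist_force: [0.3, -0.5, -0.8]
gripper_width: 0.584
gripper_force: 0.0
```

Emit:
drive_tool --deltas '[{"linear":[0,0,-50],"angular":[0,0,0],"gripper":60},{"linear":[0,0,-50],"angular":[0,0,0],"gripper":60},{"linear":[0,0,-50],"angular":[0,0,0],"gripper":60},{"linear":[-8,-46,0],"angular":[0,0,0],"gripper":60},{"linear":[-8,-46,0],"angular":[0,0,0],"gripper":60}]'

```text
time: 8.2
position: [0.506, 0.2603, 0.2277]
eef_rot: [-0.01, 3.137, 0.002]
wrist_force: [0.9, -0.4, -0.1]
gripper_width: 0.704
gripper_force: 0.0
```

Emit:
drive_tool --deltas '[{"linear":[-8,-46,0],"angular":[0,0,0],"gripper":60},{"linear":[-8,-46,0],"angular":[0,0,0],"gripper":60},{"linear":[-8,-46,0],"angular":[0,0,0],"gripper":60},{"linear":[-8,-46,0],"angular":[0,0,0],"gripper":60},{"linear":[0,0,0],"angular":[0,0,0],"gripper":60}]'

```text
time: 8.7
position: [0.5394, 0.072, 0.226]
eef_rot: [0.003, 3.141, -0.002]
wrist_force: [-0.0, 0.3, -0.4]
gripper_width: 0.697
gripper_force: 0.0
```

```bash
sleep 1; python3 - <<'E'
from h import *
st,im,hsv,P=wrist("w2"); X,Y,Z=P[...,0],P[...,1],P[...,2]
a,b,c=hsv[...,0],hsv[...,1],hsv[...,2]
reg=(abs(X-.565)<.12)&(abs(Y-.075)<.2)
print(np.histogram(Z[reg],bins=np.arange(-.005,.08,.0025)))
for n,m in [("red",((a<6)|(a>174))&(b>150)),("yel",(a>22)&(a<34)&(b>130)),("blu",(a>98)&(a<125)&(b>130)&(X<.53))]: rect(P,m&reg&(Z<.02)&(Z>0.002),n)
np.save("hsv2.npy",hsv)
plan(466,-274.6,230,90,st)
P=np.load("top0.npy")
E
```

```text
(array([    0,  2492, 15772,   366,   197,  1912, 11400,  1381,   213,
         276,   437,  4304,  3447,  1691,   839,    73,   169,    62,
          31,    29,    42,    75,   114,   144,   360,   519,    93,
         355,   134,   205,   143,     0,     0]), array([-0.005 , -0.0025,  0.    ,  0.0025,  0.005 ,  0.0075,  0.01  ,
        0.0125,  0.015 ,  0.0175,  0.02  ,  0.0225,  0.025 ,  0.0275,
        0.03  ,  0.0325,  0.035 ,  0.0375,  0.04  ,  0.0425,  0.045 ,
        0.0475,  0.05  ,  0.0525,  0.055 ,  0.0575,  0.06  ,  0.0625,
        0.065 ,  0.0675,  0.07  ,  0.0725,  0.075 ,  0.0775]))
red 489 c mm [577.6 204.2] size [239.6  42.3] ang of long axis 37.7 z med 12.4
yel 498 c mm [496.5  75.9] size [40.8 20.9] ang of long axis 89.8 z med 12.4
blu 418 c mm [494.4   7.5] size [41.  21.2] ang of long axis 89.2 z med 12.5
pos [539.4  72.  226. ] yaw 89.9 q [-0.08  0.37  1.32 -0.    1.44 -1.65] t 8.7
  turn [-0.07  0.06 -0.11] shift before turn [  72.8 -346.8   -3.6] shift after turn [  73.4 -346.6   -4. ]
```

View pics/w2.png

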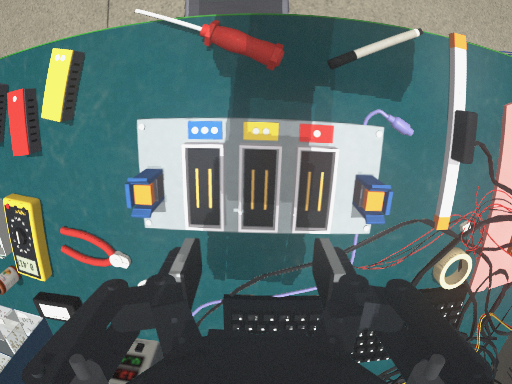

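Wrist view: the dock is clear, with pockets at (206,188), (260,188) and (316,190) and plungers at (146,192) and (376,198). The bar lies flat on the bench at (455,130).

```bash
python3 - <<'E'
from h import *
im=cv2.imread("pics/w2.png"); P=np.load("w2.npy"); hsv=np.load("hsv2.npy"); X,Y,Z=P[...,0],P[...,1],P[...,2]
v,u=np.mgrid[0:384,0:512]
for n,(u0,u1) in {"bay3":(180,228),"bay2":(236,285),"bay1":(292,345)}.items():
    m=(u>u0)&(u<u1)&(v>140)&(v<235)&(Z>.015)&(Z<.04)
    dark=m&(hsv[...,2]<110); 
    k=cv2.morphologyEx(dark.astype(np.uint8),cv2.MORPH_CLOSE,np.ones((7,7)))
    k=cv2.morphologyEx(k,cv2.MORPH_OPEN,np.ones((5,5)))>0
    rect(P,k&m,n+" floor"); rect(P,m&(hsv[...,2]>150)&(Z>.0205),n+" wall")
    rect(P,m&(Z>.020),n+" all")
    print(np.percentile(Z[m&(hsv[...,2]>150)],[10,50,90]).round(4))
for n,(u0,u1) in {"pl-":(120,165),"pl+":(355,395)}.items():
    m=(u>u0)&(u<u1)&(v>165)&(v<225)
    o=m&(hsv[...,0]>8)&(hsv[...,0]<22)&(hsv[...,1]>140); rect(P,o,n)
    rect(P,m&(hsv[...,0]>100)&(hsv[...,0]<125)&(hsv[...,1]>130)&(Z>.058),n+"post")
d=(Z>.008)&(Z<.014)&(hsv[...,1]<40)&(hsv[...,2]>120)&(u>130)&(u<390)&(v>110)&(v<240)
rect(P,d,"base")
E
```

```text
bay3 floor 2257 c mm [564.7   4.1] size [97.6 40. ] ang of long axis -1.5 z med 24.9
bay3 wall 1239 c mm [564.4   5.2] size [110.5  50.7] ang of long axis -1.4 z med 29.0
bay3 all 3422 c mm [564.4   5.4] size [110.5  51. ] ang of long axis -1.4 z med 25.2
[0.024  0.029  0.0305]
bay2 floor 2374 c mm [566.8  72.8] size [98.4 37.6] ang of long axis -1.9 z med 25.0
bay2 wall 932 c mm [566.5  72.9] size [109.9  49.7] ang of long axis -1.8 z med 29.5
bay2 all 3385 c mm [566.5  72.7] size [110.   50.3] ang of long axis -1.6 z med 25.3
[0.0252 0.0295 0.0306]
bay1 floor 2300 c mm [569.7 141.9] size [100.6  40.5] ang of long axis -1.7 z med 24.8
bay1 wall 1017 c mm [568.8 141.2] size [110.4  50.4] ang of long axis -1.8 z med 29.2
bay1 all 3336 c mm [568.7 140.7] size [110.7  50.5] ang of long axis -2.4 z med 25.1
[0.0246 0.0292 0.0305]
pl- 105 c mm [562.4 -64. ] size [25.3 24.1] ang of long axis 89.6 z med 56.3
pl-post 408 c mm [562.6 -66.7] size [47.7 31.8] ang of long axis -2.3 z med 65.8
pl+ 92 c mm [570.9 210.1] size [26.2 23.8] ang of long axis 85.9 z med 56.8
pl+post 287 c mm [570.6 213. ] size [46.7 30.9] ang of long axis -1.6 z med 66.4
base 12159 c mm [548.4  73.9] size [315.1 165.8] ang of long axis 88.3 z med 10.9
```

Emit:
drive_tool --deltas '[{"linear":[9,-43.5,0],"angular":[0,0,0],"gripper":80},{"linear":[9,-43.5,0],"angular":[0,0,0],"gripper":80},{"linear":[9,-43.5,0],"angular":[0,0,0],"gripper":80},{"linear":[9,-43.5,0],"angular":[0,0,0],"gripper":80},{"linear":[9,-43.5,0],"angular":[0,0,0],"gripper":80}]'

```text
time: 9.25
position: [0.4941, -0.1412, 0.2261]
eef_rot: [-0.009, 3.141, -0.0]
wrist_force: [0.5, -0.3, 1.3]
gripper_width: 0.936
gripper_force: 0.0
```

Emit:
drive_tool --deltas '[{"linear":[9,-43.5,0],"angular":[0,0,0],"gripper":80},{"linear":[9,-43.5,0],"angular":[0,0,0],"gripper":80},{"linear":[9,-43.5,0],"angular":[0,0,0],"gripper":80},{"linear":[0,0,0],"angular":[0,0,0],"gripper":80},{"linear":[0,0,0],"angular":[0,0,0],"gripper":80}]'

```text
time: 9.75
position: [0.4682, -0.2711, 0.2256]
eef_rot: [-0.005, 3.141, 0.001]
wrist_force: [-0.2, 0.2, 0.9]
gripper_width: 0.941
gripper_force: 0.0
```

```bash
cat >> h.py <<'E'
def mods(tag):
    st,im,hsv,P=wrist(tag); X,Y,Z=P[...,0],P[...,1],P[...,2]
    a,b=hsv[...,0],hsv[...,1]; reg=(Z>.024)&(Z<.038)&(X>.33)&(X<.55)&(Y<-.1)
    for n,m in [("red",((a<8)|(a>172))&(b>120)),("yel",(a>20)&(a<36)&(b>110)),("blu",(a>98)&(a<125)&(b>110))]:
        k=cv2.morphologyEx((m&reg).astype(np.uint8),cv2.MORPH_OPEN,np.ones((3,3)))
        q,l,s,_=cv2.connectedComponentsWithStats(k)
        if q>1: rect(P,l==1+np.argmax(s[1:,4]),n)
    return st
E
python3 - <<'E'
from h import *
st=mods("w3"); plan(466,-274.6,60,90,st)
E
```

```text
red 2422 c mm [ 462.3 -275.8] size [96.1 35.7] ang of long axis 0.1 z med 32.9
yel 2243 c mm [ 419.  -193.5] size [95.9 36.8] ang of long axis -15.6 z med 32.9
blu 2285 c mm [ 438.3 -353.8] size [96.8 36.7] ang of long axis -16.7 z med 32.9
pos [ 468.2 -271.1  225.6] yaw 90.2 q [-0.74  0.37  1.33  0.    1.44 -2.32] t 9.8
  turn [0.02 0.01 0.2 ] shift before turn [  2.2  -3.6 165.6] shift after turn [  2.2  -3.5 165.6]
```

View pics/w3.png

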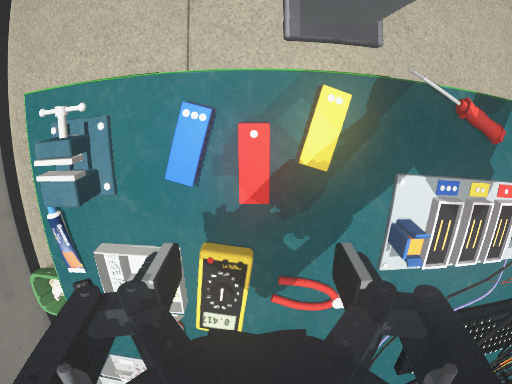

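Wrist view: red at (254,163), yellow (326,128) and blue (190,143), with neighbours far enough apart for a 56 mm opening. I'll descend on red.

Emit:
drive_tool --deltas '[{"linear":[5.9,-4.7,40],"angular":[0,0,0],"gripper":56},{"linear":[0,0,50],"angular":[0,0,0],"gripper":56},{"linear":[0,0,50],"angular":[0,0,0],"gripper":56},{"linear":[0,0,30],"angular":[0,0,0],"gripper":56},{"linear":[0,0,0],"angular":[0,0,0],"gripper":56}]'

```text
time: 10.3
position: [0.4612, -0.2732, 0.0524]
eef_rot: [0.01, -3.136, -0.008]
wrist_force: [-0.8, 0.5, 0.8]
gripper_width: 0.657
gripper_force: 0.0
```

Emit:
drive_tool --deltas '[{"linear":[0,0,30],"angular":[0,0,0],"gripper":56},{"linear":[0,0,16],"angular":[0,0,0],"gripper":56},{"linear":[0,0,0],"angular":[0,0,0],"gripper":56},{"linear":[0,0,0],"angular":[0,0,0],"gripper":56},{"linear":[0,0,0],"angular":[0,0,0],"gripper":56}]'

```text
time: 10.8
position: [0.4631, -0.2766, 0.0112]
eef_rot: [-0.007, 3.139, -0.003]
wrist_force: [-0.0, 0.4, -0.1]
gripper_width: 0.656
gripper_force: 0.0
```

Emit:
drive_tool --deltas '[{"linear":[0,0,0],"angular":[0,0,0],"gripper":25},{"linear":[0,0,0],"angular":[0,0,0],"gripper":25},{"linear":[0,0,0],"angular":[0,0,0],"gripper":25},{"linear":[0,0,0],"angular":[0,0,0],"gripper":25},{"linear":[0,0,0],"angular":[0,0,0],"gripper":25}]' --force 60

```text
time: 11.3
position: [0.4626, -0.2765, 0.0107]
eef_rot: [-0.006, 3.14, -0.002]
wrist_force: [-0.3, 1.2, 7.7]
gripper_width: 0.406
gripper_force: 61.3
```

Emit:
drive_tool --deltas '[{"linear":[0,0,-20],"angular":[0,0,0],"gripper":25},{"linear":[0,0,-50],"angular":[0,0,0],"gripper":25},{"linear":[0,0,-50],"angular":[0,0,0],"gripper":25},{"linear":[0,0,-20],"angular":[0,0,0],"gripper":25},{"linear":[-10.6,41.7,0],"angular":[0,0,0],"gripper":25}]'

```text
time: 11.8
position: [0.4735, -0.2383, 0.1531]
eef_rot: [0.001, 3.135, -0.01]
wrist_force: [1.6, 0.5, -2.5]
gripper_width: 0.407
gripper_force: 60.6
```

Emit:
drive_tool --deltas '[{"linear":[-10.6,41.7,0],"angular":[0,0,0],"gripper":25},{"linear":[-10.6,41.7,0],"angular":[0,0,0],"gripper":25},{"linear":[-10.6,41.7,0],"angular":[0,0,0],"gripper":25},{"linear":[-10.6,41.7,0],"angular":[0,0,0],"gripper":25},{"linear":[-10.6,41.7,0],"angular":[0,0,0],"gripper":25}]'

```text
time: 12.3
position: [0.5247, -0.0241, 0.1497]
eef_rot: [-0.006, 3.141, -0.0]
wrist_force: [0.6, -0.2, -1.3]
gripper_width: 0.408
gripper_force: 60.6
```

Emit:
drive_tool --deltas '[{"linear":[-10.6,41.7,0],"angular":[0,0,0],"gripper":25},{"linear":[-10.6,41.7,0],"angular":[0,0,0],"gripper":25},{"linear":[-10.6,41.7,0],"angular":[0,0,0],"gripper":25},{"linear":[-10.6,41.7,0],"angular":[0,0,0],"gripper":25},{"linear":[0,0,0],"angular":[0,0,2],"gripper":25}]'

```text
time: 12.8
position: [0.5666, 0.1456, 0.1494]
eef_rot: [0.042, 3.141, 0.002]
wrist_force: [0.2, -0.8, -0.6]
gripper_width: 0.411
gripper_force: 60.7
```

Emit:
drive_tool --deltas '[{"linear":[0,0,0],"angular":[0,0,0],"gripper":25},{"linear":[0,0,0],"angular":[0,0,0],"gripper":25},{"linear":[0,0,0],"angular":[0,0,0],"gripper":25},{"linear":[0,0,0],"angular":[0,0,0],"gripper":25},{"linear":[0,0,0],"angular":[0,0,0],"gripper":25}]'

```text
time: 13.3
position: [0.5665, 0.1406, 0.1494]
eef_rot: [0.05, 3.141, -0.0]
wrist_force: [-0.4, -0.5, -1.4]
gripper_width: 0.41
gripper_force: 60.7
```

```bash
cat >> h.py <<'E'
def held(tag,lo,hi):
    """module in hand: rect of its top + pocket wall check; lo,hi: z window of cap (mm)"""
    st,im,hsv,P=wrist(tag); X,Y,Z=P[...,0],P[...,1],P[...,2]; p=st["position"]
    near=(abs(X-p[0])<.07)&(abs(Y-p[1])<.03)&(Z*1000>lo)&(Z*1000<hi)&(hsv[...,1]>110)
    rect(P,near,"cap"); return st
E
python3 - <<'E'
from h import *
st=held("w4",140,200); plan(569,141.2,60,88.1,st)
E
```

```text
cap 11459 c mm [563.7 139.1] size [90.8 37.4] ang of long axis -1.7 z med 171.6
pos [566.5 140.6 149.4] yaw 88.2 q [ 0.04  0.51  1.33 -0.    1.3  -1.5 ] t 13.3
  turn [-0.    0.    0.08] shift before turn [-2.5  0.7 89.4] shift after turn [-2.5  0.7 89.4]
```

View pics/w4.png

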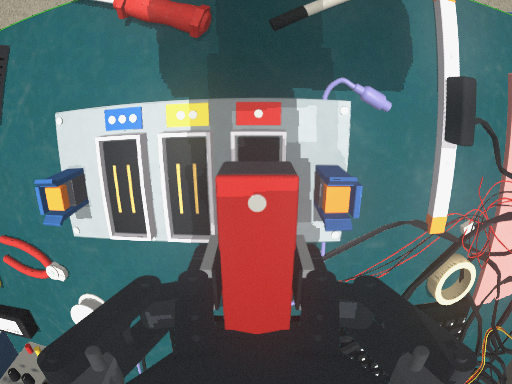

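The wrist view shows red in hand, square to the bays, with bay 1 right behind it at (258,150). I'll move above the pocket, check, then insert.

Emit:
drive_tool --deltas '[{"linear":[-2.7,0.9,40],"angular":[0,0,0],"gripper":25},{"linear":[0,0,40],"angular":[0,0,0],"gripper":25},{"linear":[0,0,19.4],"angular":[0,0,0],"gripper":25},{"linear":[0,0,0],"angular":[0,0,0],"gripper":25},{"linear":[0,0,0],"angular":[0,0,0],"gripper":25}]'

```text
time: 13.85
position: [0.5697, 0.1418, 0.0507]
eef_rot: [0.049, 3.14, 0.0]
wrist_force: [0.4, -0.7, -1.2]
gripper_width: 0.407
gripper_force: 60.7
```

Emit:
drive_tool --deltas '[{"linear":[0,0,0],"angular":[0,0,0],"gripper":25},{"linear":[0,0,4],"angular":[0,0,0],"gripper":25},{"linear":[0,0,4],"angular":[0,0,0],"gripper":25},{"linear":[0,0,2],"angular":[0,0,0],"gripper":25},{"linear":[0,0,0],"angular":[0,0,0],"gripper":25}]'

```text
time: 14.35
position: [0.569, 0.1419, 0.0397]
eef_rot: [-0.049, -3.141, 0.0]
wrist_force: [-0.1, 0.6, -2.0]
gripper_width: 0.412
gripper_force: 60.7
```

Emit:
drive_tool --deltas '[{"linear":[0,0,2],"angular":[0,0,0],"gripper":25},{"linear":[0,0,1],"angular":[0,0,0],"gripper":25},{"linear":[0,0,0.5],"angular":[0,0,0],"gripper":25},{"linear":[0,0,0],"angular":[0,0,0],"gripper":25},{"linear":[0,0,0],"angular":[0,0,0],"gripper":25}]'

```text
time: 14.85
position: [0.5693, 0.1419, 0.0365]
eef_rot: [0.049, 3.141, -0.0]
wrist_force: [0.1, 0.4, -1.7]
gripper_width: 0.406
gripper_force: 60.7
```

Emit:
drive_tool --deltas '[{"linear":[0,0,1],"angular":[0,0,0],"gripper":25},{"linear":[0,0,0],"angular":[0,0,0],"gripper":56},{"linear":[0,0,0],"angular":[0,0,0],"gripper":56},{"linear":[0,0,0],"angular":[0,0,0],"gripper":56},{"linear":[0,0,-10],"angular":[0,0,0],"gripper":56}]'

```text
time: 15.35
position: [0.5686, 0.1419, 0.0448]
eef_rot: [-0.049, -3.139, 0.0]
wrist_force: [-0.0, 0.7, -0.3]
gripper_width: 0.654
gripper_force: 0.0
```

Emit:
drive_tool --deltas '[{"linear":[0,0,-35],"angular":[0,0,0],"gripper":56},{"linear":[0,0,-5],"angular":[0,0,0],"gripper":0},{"linear":[0,0,0],"angular":[0,0,0],"gripper":0},{"linear":[0,0,0],"angular":[0,0,0],"gripper":0},{"linear":[0,0,0],"angular":[0,0,0],"gripper":0}]'

```text
time: 15.85
position: [0.5687, 0.1419, 0.0846]
eef_rot: [-0.049, -3.139, 0.0]
wrist_force: [-0.5, -0.3, -0.2]
gripper_width: -0.001
gripper_force: 0.0
```

Emit:
drive_tool --deltas '[{"linear":[0,0,10],"angular":[0,0,0],"gripper":0},{"linear":[0,0,8],"angular":[0,0,0],"gripper":0},{"linear":[0,0,5],"angular":[0,0,0],"gripper":0},{"linear":[0,0,2],"angular":[0,0,0],"gripper":0},{"linear":[0,0,0],"angular":[0,0,0],"gripper":0}]'

```text
time: 16.35
position: [0.5691, 0.1419, 0.06]
eef_rot: [-0.049, -3.14, 0.0]
wrist_force: [0.8, -0.4, -0.4]
gripper_width: -0.003
gripper_force: 0.0
```

Quick check that the module sits in its pocket before I press.

```bash
python3 - <<'E'
from h import *
st,im,hsv,P=wrist("w5"); X,Y,Z=P[...,0],P[...,1],P[...,2]
a,b=hsv[...,0],hsv[...,1]
m=((a<8)|(a>172))&(b>120)&(abs(Y-.141)<.03)&(X>.5)&(X<.63)&(Z>.035)&(Z<.07)
rect(P,m,"redcap"); q=P[m]; A=np.c_[q[:,:2]-q[:,:2].mean(0),np.ones(len(q))]; print(np.linalg.lstsq(A,q[:,2],rcond=None)[0].round(4))
E
```

```text
redcap 5120 c mm [569. 141.] size [96.1 35.8] ang of long axis -2.0 z med 56.9
[0.0021 0.0011 0.0569]
```

Emit:
drive_tool --deltas '[{"linear":[0,0,2],"angular":[0,0,0],"gripper":0},{"linear":[0,0,2],"angular":[0,0,0],"gripper":0},{"linear":[0,0,2],"angular":[0,0,0],"gripper":0},{"linear":[0,0,2],"angular":[0,0,0],"gripper":0},{"linear":[0,0,0],"angular":[0,0,0],"gripper":0}]'

```text
time: 16.9
position: [0.5693, 0.142, 0.0529]
eef_rot: [0.049, 3.14, -0.0]
wrist_force: [-1.5, 0.3, 3.8]
gripper_width: -0.002
gripper_force: 2.0
```

Emit:
drive_tool --deltas '[{"linear":[0,0,1.5],"angular":[0,0,0],"gripper":0},{"linear":[0,0,1.5],"angular":[0,0,0],"gripper":0},{"linear":[0,0,1],"angular":[0,0,0],"gripper":0},{"linear":[0,0,1],"angular":[0,0,0],"gripper":0},{"linear":[0,0,0],"angular":[0,0,0],"gripper":0}]'

```text
time: 17.4
position: [0.5694, 0.142, 0.0481]
eef_rot: [0.049, 3.14, -0.0]
wrist_force: [-1.6, -0.0, 5.9]
gripper_width: -0.001
gripper_force: 3.2
```

Emit:
drive_tool --deltas '[{"linear":[0,0,1],"angular":[0,0,0],"gripper":0},{"linear":[0,0,0],"angular":[0,0,0],"gripper":0},{"linear":[0,0,0],"angular":[0,0,0],"gripper":0},{"linear":[0,0,0],"angular":[0,0,0],"gripper":0},{"linear":[0,0,0],"angular":[0,0,0],"gripper":0}]'

```text
time: 17.9
position: [0.5694, 0.142, 0.048]
eef_rot: [0.049, 3.14, -0.0]
wrist_force: [-4.1, -0.5, 14.1]
gripper_width: 0.002
gripper_force: 7.2
```

Emit:
drive_tool --deltas '[{"linear":[0,0,-5],"angular":[0,0,0],"gripper":0},{"linear":[0,0,-45],"angular":[0,0,0],"gripper":56},{"linear":[0,0,-50],"angular":[0,0,0],"gripper":56},{"linear":[0,0,-50],"angular":[0,0,0],"gripper":56},{"linear":[17.5,-42.5,0],"angular":[0,0,0],"gripper":56}]'

```text
time: 18.4
position: [0.5542, 0.1022, 0.2033]
eef_rot: [0.041, 3.126, 0.001]
wrist_force: [0.7, -1.1, -1.0]
gripper_width: 0.653
gripper_force: 0.0
```

```bash
cat >> h.py <<'E'
def caps(tag):
    st,im,hsv,P=wrist(tag); X,Y,Z=P[...,0],P[...,1],P[...,2]
    a,b=hsv[...,0],hsv[...,1]; reg=(Z>.035)&(Z<.07)&(X>.49)&(X<.64)
    for n,m,y in [("red",((a<8)|(a>172)),.141),("yel",(a>20)&(a<36),.073),("blu",(a>98)&(a<125),.005)]:
        k=m&(b>110)&reg&(abs(Y-y)<.03)
        if k.sum()>300:
            rect(P,k,n); q=P[k]; A=np.c_[q[:,:2]-q[:,:2].mean(0),np.ones(len(q))]; print("  tilt,z",np.linalg.lstsq(A,q[:,2],rcond=None)[0].round(4))
    return st
E
python3 -c "
from h import *
caps('w6')"
```

```text
red 2452 c mm [567.9 139.3] size [95.4 34.4] ang of long axis -0.8 z med 48.8
  tilt,z [0.0113 0.0459 0.0484]
```

Emit:
drive_tool --deltas '[{"linear":[17.5,-42.5,0],"angular":[0,0,0],"gripper":56},{"linear":[17.5,-42.5,0],"angular":[0,0,0],"gripper":56},{"linear":[17.5,-42.5,0],"angular":[0,0,0],"gripper":56},{"linear":[17.5,-42.5,0],"angular":[0,0,0],"gripper":56},{"linear":[17.5,-42.5,0],"angular":[0,0,0],"gripper":56}]'

```text
time: 18.95
position: [0.4552, -0.1111, 0.1963]
eef_rot: [-0.048, -3.141, -0.0]
wrist_force: [0.8, 0.2, -0.7]
gripper_width: 0.658
gripper_force: 0.0
```

Emit:
drive_tool --deltas '[{"linear":[17.5,-42.5,0],"angular":[0,0,6.9],"gripper":56},{"linear":[17.5,-42.5,0],"angular":[0,0,6.9],"gripper":56},{"linear":[0,0,0],"angular":[0,0,0],"gripper":56},{"linear":[0,0,0],"angular":[0,0,0],"gripper":56},{"linear":[0,0,0],"angular":[0,0,0],"gripper":56}]'

```text
time: 19.45
position: [0.4141, -0.1902, 0.1963]
eef_rot: [-0.423, -3.113, -0.001]
wrist_force: [-0.7, 0.1, 0.7]
gripper_width: 0.651
gripper_force: 0.0
```

```bash
sleep 1; python3 -c "
from h import *
st=mods('w7'); plan(419,-193.5,11,74.4,st)"
```

```text
yel 2547 c mm [ 444.5 -191.7] size [95.5 35.9] ang of long axis -15.7 z med 32.9
blu 1766 c mm [ 438.3 -353.3] size [95.4 36.3] ang of long axis -16.1 z med 32.9
pos [ 414.1 -190.2  196.3] yaw 74.5 q [-0.69  0.25  1.6   0.    1.29 -1.99] t 19.4
  turn [ 0.02 -0.01  0.11] shift before turn [ -5.7  -1.9 185.3] shift after turn [ -5.6  -1.8 185.3]
```

Emit:
drive_tool --deltas '[{"linear":[-29.7,6.8,20],"angular":[0,0,0],"gripper":56},{"linear":[0,0,45],"angular":[0,0,0],"gripper":56},{"linear":[0,0,45],"angular":[0,0,0],"gripper":56},{"linear":[0,0,30],"angular":[0,0,0],"gripper":56},{"linear":[0,0,0],"angular":[0,0,0],"gripper":56}]'

```text
time: 20.0
position: [0.4432, -0.1901, 0.0534]
eef_rot: [-0.421, -3.107, -0.006]
wrist_force: [-0.3, 0.3, 0.4]
gripper_width: 0.654
gripper_force: 0.0
```

Emit:
drive_tool --deltas '[{"linear":[0,0,30],"angular":[0,0,0],"gripper":56},{"linear":[0,0,15],"angular":[0,0,0],"gripper":56},{"linear":[0,0,0],"angular":[0,0,0],"gripper":56},{"linear":[0,0,0],"angular":[0,0,0],"gripper":56},{"linear":[0,0,0],"angular":[0,0,0],"gripper":56}]'

```text
time: 20.5
position: [0.4451, -0.1927, 0.013]
eef_rot: [0.424, 3.11, -0.002]
wrist_force: [0.4, 0.1, -0.1]
gripper_width: 0.653
gripper_force: 0.0
```

Emit:
drive_tool --deltas '[{"linear":[0,0,0],"angular":[0,0,0],"gripper":25},{"linear":[0,0,0],"angular":[0,0,0],"gripper":25},{"linear":[0,0,0],"angular":[0,0,0],"gripper":25},{"linear":[0,0,0],"angular":[0,0,0],"gripper":25},{"linear":[0,0,0],"angular":[0,0,0],"gripper":25}]' --force 60

```text
time: 21.0
position: [0.4447, -0.1926, 0.0126]
eef_rot: [0.425, 3.111, -0.001]
wrist_force: [-0.9, 2.5, 9.3]
gripper_width: 0.401
gripper_force: 60.6
```

Emit:
drive_tool --deltas '[{"linear":[0,0,-20],"angular":[0,0,0],"gripper":25},{"linear":[0,0,-50],"angular":[0,0,0],"gripper":25},{"linear":[0,0,-50],"angular":[0,0,0],"gripper":25},{"linear":[0,0,-20],"angular":[0,0,-6.9],"gripper":25},{"linear":[0,0,0],"angular":[0,0,-6.9],"gripper":25}]'

```text
time: 21.5
position: [0.4453, -0.1931, 0.155]
eef_rot: [0.041, 3.136, -0.007]
wrist_force: [0.5, -0.5, -3.0]
gripper_width: 0.41
gripper_force: 60.8
```

```bash
python3 -c "
from h import *
plan(566.6,73.2,150,88.1)"
```

```text
pos [ 445.3 -193.1  155. ] yaw 88.5 q [-0.65  0.34  1.6  -0.    1.19 -2.2 ] t 21.5
  turn [-0.23  0.32  0.41] shift before turn [-114.3  269.4    4.6] shift after turn [-112.4  270.2    5. ]
```

Emit:
drive_tool --deltas '[{"linear":[-16.1,38.6,0],"angular":[0,0,0.4],"gripper":25},{"linear":[-16.1,38.6,0],"angular":[0,0,0],"gripper":25},{"linear":[-16.1,38.6,0],"angular":[0,0,0],"gripper":25},{"linear":[-16.1,38.6,0],"angular":[0,0,0],"gripper":25},{"linear":[-16.1,38.6,0],"angular":[0,0,0],"gripper":25}]'

```text
time: 22.0
position: [0.532, -0.0008, 0.1517]
eef_rot: [-0.06, -3.141, 0.0]
wrist_force: [1.1, -0.2, -1.7]
gripper_width: 0.404
gripper_force: 60.7
```

Emit:
drive_tool --deltas '[{"linear":[-16.1,38.6,0],"angular":[0,0,0],"gripper":25},{"linear":[-16.1,38.6,0],"angular":[0,0,0],"gripper":25},{"linear":[0,0,40],"angular":[0,0,0],"gripper":25},{"linear":[0,0,0],"angular":[0,0,0],"gripper":25},{"linear":[0,0,0],"angular":[0,0,0],"gripper":25}]'

```text
time: 22.5
position: [0.5664, 0.0731, 0.1117]
eef_rot: [-0.06, -3.139, 0.0]
wrist_force: [0.7, 0.2, -1.4]
gripper_width: 0.412
gripper_force: 60.8
```

```bash
sleep 1; python3 -c "
from h import *
st=held('w8',110,160); plan(566.9,73.6,52,88.1,st)"
```

```text
cap 11166 c mm [564.5  78.5] size [92.7 48.6] ang of long axis -2.4 z med 131.9
pos [566.4  73.1 111.7] yaw 87.8 q [-0.08  0.53  1.42 -0.    1.2  -1.61] t 22.5
  turn [-0.  -0.1 -0.3] shift before turn [-0.5  0.5 59.7] shift after turn [-0.4  0.5 59.7]
```

Emit:
drive_tool --deltas '[{"linear":[-0.5,0.5,35],"angular":[0,0,-0.3],"gripper":25},{"linear":[0,0,25],"angular":[0,0,0],"gripper":25},{"linear":[0,0,4],"angular":[0,0,0],"gripper":25},{"linear":[0,0,4],"angular":[0,0,0],"gripper":25},{"linear":[0,0,0],"angular":[0,0,0],"gripper":25}]'

```text
time: 23.05
position: [0.5682, 0.0735, 0.0448]
eef_rot: [0.052, 3.139, -0.0]
wrist_force: [0.5, 0.1, -1.8]
gripper_width: 0.407
gripper_force: 60.8
```

Emit:
drive_tool --deltas '[{"linear":[0,0,2],"angular":[0,0,0],"gripper":25},{"linear":[0,0,2],"angular":[0,0,0],"gripper":25},{"linear":[0,0,1.5],"angular":[0,0,0],"gripper":25},{"linear":[0,0,0],"angular":[0,0,0],"gripper":25},{"linear":[0,0,0],"angular":[0,0,0],"gripper":25}]'

```text
time: 23.55
position: [0.5674, 0.0739, 0.038]
eef_rot: [0.051, 3.141, -0.0]
wrist_force: [-0.1, 0.4, -1.5]
gripper_width: 0.406
gripper_force: 60.8
```

Emit:
drive_tool --deltas '[{"linear":[0,0,0.5],"angular":[0,0,0],"gripper":25},{"linear":[0,0,0],"angular":[0,0,0],"gripper":48},{"linear":[0,0,0],"angular":[0,0,0],"gripper":48},{"linear":[0,0,0],"angular":[0,0,0],"gripper":48},{"linear":[0,0,-10],"angular":[0,0,0],"gripper":48}]'

```text
time: 24.05
position: [0.5668, 0.0739, 0.0469]
eef_rot: [-0.052, -3.139, -0.0]
wrist_force: [0.2, 0.3, 0.1]
gripper_width: 0.559
gripper_force: 0.0
```

Emit:
drive_tool --deltas '[{"linear":[0,0,-35],"angular":[0,0,0],"gripper":48},{"linear":[0,0,-5],"angular":[0,0,0],"gripper":0},{"linear":[0,0,0],"angular":[0,0,0],"gripper":0},{"linear":[0,0,0],"angular":[0,0,0],"gripper":0},{"linear":[0,0,0],"angular":[0,0,0],"gripper":0}]'

```text
time: 24.55
position: [0.5669, 0.0739, 0.0865]
eef_rot: [-0.052, -3.139, -0.0]
wrist_force: [0.4, -0.2, 0.5]
gripper_width: -0.0
gripper_force: 0.0
```

```bash
python3 -c "
from h import *
st=caps('w9'); plan(566.9,73.6,59,88.1,st)"
```

```text
red 5961 c mm [568.9 140.7] size [96.3 36.5] ang of long axis -1.7 z med 48.8
  tilt,z [-0.0007  0.0072  0.0488]
yel 4586 c mm [549.5  73.6] size [61.4 36. ] ang of long axis -1.9 z med 56.9
  tilt,z [-0.0013 -0.0013  0.0569]
pos [566.9  73.9  86.5] yaw 88.1 q [-0.08  0.56  1.45  0.    1.14 -1.62] t 24.6
  turn [ 0.01 -0.1   0.02] shift before turn [-0.1 -0.4 27.5] shift after turn [-0.  -0.3 27.5]
```

Emit:
drive_tool --deltas '[{"linear":[0,0,15],"angular":[0,0,0],"gripper":0},{"linear":[0,0,10],"angular":[0,0,0],"gripper":0},{"linear":[0,0,4],"angular":[0,0,0],"gripper":0},{"linear":[0,0,2],"angular":[0,0,0],"gripper":0},{"linear":[0,0,2],"angular":[0,0,0],"gripper":0}]'

```text
time: 25.1
position: [0.5671, 0.0739, 0.0548]
eef_rot: [-0.051, -3.14, 0.0]
wrist_force: [-4.8, -0.4, 7.5]
gripper_width: -0.001
gripper_force: 3.7
```

Emit:
drive_tool --deltas '[{"linear":[0,0,2],"angular":[0,0,0],"gripper":0},{"linear":[0,0,2],"angular":[0,0,0],"gripper":0},{"linear":[0,0,1.5],"angular":[0,0,0],"gripper":0},{"linear":[0,0,1],"angular":[0,0,0],"gripper":0},{"linear":[0,0,0.5],"angular":[0,0,0],"gripper":0}]'

```text
time: 25.6
position: [0.5671, 0.0739, 0.0482]
eef_rot: [-0.051, -3.141, 0.0]
wrist_force: [-3.6, 1.0, 6.1]
gripper_width: 0.002
gripper_force: 3.0
```

Emit:
drive_tool --deltas '[{"linear":[0,0,0.5],"angular":[0,0,0],"gripper":0},{"linear":[0,0,0],"angular":[0,0,0],"gripper":0},{"linear":[0,0,0],"angular":[0,0,0],"gripper":0},{"linear":[0,0,0],"angular":[0,0,0],"gripper":0},{"linear":[0,0,0],"angular":[0,0,0],"gripper":0}]'

```text
time: 26.1
position: [0.5671, 0.0739, 0.048]
eef_rot: [-0.051, -3.141, 0.0]
wrist_force: [-5.0, 0.2, 9.8]
gripper_width: -0.004
gripper_force: 4.5
```

Emit:
drive_tool --deltas '[{"linear":[0,0,-5],"angular":[0,0,0],"gripper":0},{"linear":[0,0,-45],"angular":[0,0,0],"gripper":56},{"linear":[0,0,-50],"angular":[0,0,0],"gripper":56},{"linear":[0,0,-50],"angular":[0,0,0],"gripper":56},{"linear":[11.5,-43.1,0],"angular":[0,0,0],"gripper":56}]'

```text
time: 26.6
position: [0.5578, 0.0334, 0.2042]
eef_rot: [0.043, 3.127, -0.002]
wrist_force: [0.8, -1.2, -1.2]
gripper_width: 0.651
gripper_force: 0.0
```

Emit:
drive_tool --deltas '[{"linear":[11.5,-43.1,0],"angular":[0,0,0],"gripper":56},{"linear":[11.5,-43.1,0],"angular":[0,0,0],"gripper":56},{"linear":[11.5,-43.1,0],"angular":[0,0,0],"gripper":56},{"linear":[11.5,-43.1,0],"angular":[0,0,0],"gripper":56},{"linear":[11.5,-43.1,0],"angular":[0,0,0],"gripper":56}]'

```text
time: 27.1
position: [0.4894, -0.184, 0.1975]
eef_rot: [0.051, 3.14, -0.001]
wrist_force: [1.4, -0.1, 0.2]
gripper_width: 0.654
gripper_force: 0.0
```

Emit:
drive_tool --deltas '[{"linear":[11.5,-43.1,0],"angular":[0,0,0],"gripper":56},{"linear":[11.5,-43.1,0],"angular":[0,0,0],"gripper":56},{"linear":[11.5,-43.1,0],"angular":[0,0,0],"gripper":56},{"linear":[11.5,-43.1,0],"angular":[0,0,7.2],"gripper":56},{"linear":[0,0,0],"angular":[0,0,7.3],"gripper":56}]'

```text
time: 27.6
position: [0.4368, -0.3578, 0.1969]
eef_rot: [0.463, 3.107, -0.003]
wrist_force: [0.4, 0.3, 0.8]
gripper_width: 0.655
gripper_force: 0.0
```

Emit:
drive_tool --deltas '[{"linear":[0,0,0],"angular":[0,0,0],"gripper":56},{"linear":[0,0,0],"angular":[0,0,0],"gripper":56},{"linear":[0,0,0],"angular":[0,0,0],"gripper":56},{"linear":[0,0,0],"angular":[0,0,0],"gripper":56},{"linear":[0,0,0],"angular":[0,0,0],"gripper":56}]'

```text
time: 28.1
position: [0.4386, -0.3526, 0.1971]
eef_rot: [0.445, 3.11, -0.0]
wrist_force: [-0.2, -1.6, 0.1]
gripper_width: 0.655
gripper_force: 0.0
```

```bash
sleep 1; python3 -c "
from h import *
st=mods('w10'); plan(438.3,-353.3,12,73.5,st)"
```

```text
blu 2538 c mm [ 438.3 -353.8] size [95.5 36.1] ang of long axis -16.4 z med 32.9
pos [ 438.6 -352.6  197.1] yaw 73.7 q [-0.89  0.43  1.32  0.    1.39 -2.17] t 28.1
  turn [-0.    0.01  0.23] shift before turn [  0.2  -0.8 185.1] shift after turn [ 1.000e-01 -8.000e-01  1.851e+02]
```

Blue is where expected. I'll grip it and carry it over.

Emit:
drive_tool --deltas '[{"linear":[0,-0.8,45],"angular":[0,0,0],"gripper":56},{"linear":[0,0,45],"angular":[0,0,0],"gripper":56},{"linear":[0,0,40],"angular":[0,0,0],"gripper":56},{"linear":[0,0,25],"angular":[0,0,0],"gripper":56},{"linear":[0,0,0],"angular":[0,0,0],"gripper":56}]'

```text
time: 28.65
position: [0.4371, -0.3524, 0.039]
eef_rot: [-0.446, -3.105, -0.007]
wrist_force: [-0.5, 0.4, 0.5]
gripper_width: 0.656
gripper_force: 0.0
```

Emit:
drive_tool --deltas '[{"linear":[0,0,20],"angular":[0,0,0],"gripper":56},{"linear":[0,0,10],"angular":[0,0,0],"gripper":56},{"linear":[0,0,0],"angular":[0,0,0],"gripper":56},{"linear":[0,0,0],"angular":[0,0,0],"gripper":56},{"linear":[0,0,0],"angular":[0,0,0],"gripper":56}]'

```text
time: 29.15
position: [0.4385, -0.3542, 0.0131]
eef_rot: [0.447, 3.108, -0.002]
wrist_force: [0.8, 0.3, -0.3]
gripper_width: 0.657
gripper_force: 0.0
```

Emit:
drive_tool --deltas '[{"linear":[0,0,0],"angular":[0,0,0],"gripper":25},{"linear":[0,0,0],"angular":[0,0,0],"gripper":25},{"linear":[0,0,0],"angular":[0,0,0],"gripper":25},{"linear":[0,0,0],"angular":[0,0,0],"gripper":25},{"linear":[0,0,0],"angular":[0,0,0],"gripper":25}]' --force 60

```text
time: 29.65
position: [0.4385, -0.3541, 0.0129]
eef_rot: [0.447, 3.108, -0.001]
wrist_force: [-0.6, 1.5, 5.2]
gripper_width: 0.405
gripper_force: 61.8
```

Emit:
drive_tool --deltas '[{"linear":[0,0,-20],"angular":[0,0,0],"gripper":25},{"linear":[0,0,-50],"angular":[0,0,0],"gripper":25},{"linear":[0,0,-50],"angular":[0,0,0],"gripper":25},{"linear":[0,0,-20],"angular":[0,0,-7.2],"gripper":25},{"linear":[0,0,0],"angular":[0,0,-7.3],"gripper":25}]'

```text
time: 30.15
position: [0.439, -0.3548, 0.1557]
eef_rot: [0.043, 3.137, -0.008]
wrist_force: [0.5, -0.7, -1.5]
gripper_width: 0.405
gripper_force: 60.8
```

```bash
python3 -c "
from h import *
plan(564.7,5.6,150,88.1)"
```

```text
pos [ 439.  -354.8  155.7] yaw 88.4 q [-0.89  0.47  1.39 -0.    1.28 -2.43] t 30.1
  turn [-0.3   0.26  0.32] shift before turn [-115.7  363.7    4.3] shift after turn [-113.7  364.3    5.7]
```

Emit:
drive_tool --deltas '[{"linear":[-12.7,40.5,0],"angular":[0,0,0.3],"gripper":25},{"linear":[-12.7,40.5,0],"angular":[0,0,0],"gripper":25},{"linear":[-12.7,40.5,0],"angular":[0,0,0],"gripper":25},{"linear":[-12.7,40.5,0],"angular":[0,0,0],"gripper":25},{"linear":[-12.7,40.5,0],"angular":[0,0,0],"gripper":25}]'

```text
time: 30.65
position: [0.5092, -0.1521, 0.1521]
eef_rot: [-0.06, -3.141, -0.0]
wrist_force: [0.6, -0.7, -1.1]
gripper_width: 0.403
gripper_force: 60.8
```

Emit:
drive_tool --deltas '[{"linear":[-12.7,40.5,0],"angular":[0,0,0],"gripper":25},{"linear":[-12.7,40.5,0],"angular":[0,0,0],"gripper":25},{"linear":[-12.7,40.5,0],"angular":[0,0,0],"gripper":25},{"linear":[-12.7,40.5,0],"angular":[0,0,0],"gripper":25},{"linear":[0,0,40],"angular":[0,0,0],"gripper":25}]'

```text
time: 31.15
position: [0.5694, 0.0101, 0.1157]
eef_rot: [0.052, 3.13, -0.001]
wrist_force: [1.2, -1.1, -2.4]
gripper_width: 0.404
gripper_force: 60.8
```

Emit:
drive_tool --deltas '[{"linear":[0,0,0],"angular":[0,0,0],"gripper":25},{"linear":[0,0,0],"angular":[0,0,0],"gripper":25},{"linear":[0,0,0],"angular":[0,0,0],"gripper":25},{"linear":[0,0,0],"angular":[0,0,0],"gripper":25},{"linear":[0,0,0],"angular":[0,0,0],"gripper":25}]'

```text
time: 31.65
position: [0.5663, 0.0055, 0.1129]
eef_rot: [0.061, 3.139, -0.0]
wrist_force: [0.5, 0.3, -1.6]
gripper_width: 0.41
gripper_force: 60.7
```

```bash
sleep 1; python3 -c "
from h import *
st=held('w11',110,160); plan(564.7,5.6,52,88.1,st)"
```

```text
cap 10809 c mm [564.2   4.5] size [92.7 36.2] ang of long axis -2.0 z med 132.9
pos [566.3   5.5 112.9] yaw 87.8 q [-0.2   0.52  1.43 -0.    1.19 -1.73] t 31.6
  turn [-0.02  0.09 -0.33] shift before turn [ 1.7  0.1 60.9] shift after turn [ 1.6  0.1 60.9]
```

Emit:
drive_tool --deltas '[{"linear":[1.6,0.1,35],"angular":[0,0,-0.3],"gripper":25},{"linear":[0,0,26],"angular":[0,0,0],"gripper":25},{"linear":[0,0,4],"angular":[0,0,0],"gripper":25},{"linear":[0,0,4],"angular":[0,0,0],"gripper":25},{"linear":[0,0,0],"angular":[0,0,0],"gripper":25}]'

```text
time: 32.2
position: [0.5649, 0.0061, 0.0438]
eef_rot: [0.052, 3.14, -0.0]
wrist_force: [-0.8, 0.8, -1.3]
gripper_width: 0.404
gripper_force: 60.8
```

Emit:
drive_tool --deltas '[{"linear":[0,0,2],"angular":[0,0,0],"gripper":25},{"linear":[0,0,2],"angular":[0,0,0],"gripper":25},{"linear":[0,0,1.5],"angular":[0,0,0],"gripper":25},{"linear":[0,0,0],"angular":[0,0,0],"gripper":25},{"linear":[0,0,0],"angular":[0,0,0],"gripper":25}]'

```text
time: 32.7
position: [0.5644, 0.0063, 0.0375]
eef_rot: [0.051, 3.141, -0.0]
wrist_force: [-0.1, 0.3, -1.7]
gripper_width: 0.408
gripper_force: 60.8
```

Emit:
drive_tool --deltas '[{"linear":[0,0,0],"angular":[0,0,0],"gripper":48},{"linear":[0,0,0],"angular":[0,0,0],"gripper":48},{"linear":[0,0,0],"angular":[0,0,0],"gripper":48},{"linear":[0,0,0],"angular":[0,0,0],"gripper":48},{"linear":[0,0,-10],"angular":[0,0,0],"gripper":48}]'

```text
time: 33.2
position: [0.5638, 0.0064, 0.0468]
eef_rot: [-0.052, -3.139, -0.001]
wrist_force: [0.5, -0.3, 0.4]
gripper_width: 0.566
gripper_force: 0.0
```

Emit:
drive_tool --deltas '[{"linear":[0,0,-35],"angular":[0,0,0],"gripper":48},{"linear":[0,0,-4],"angular":[0,0,0],"gripper":0},{"linear":[0,0,0],"angular":[0,0,0],"gripper":0},{"linear":[0,0,0],"angular":[0,0,0],"gripper":0},{"linear":[0,0,0],"angular":[0,0,0],"gripper":0}]'

```text
time: 33.7
position: [0.5639, 0.0064, 0.0856]
eef_rot: [-0.051, -3.139, -0.001]
wrist_force: [0.6, 0.1, 0.3]
gripper_width: 0.002
gripper_force: 0.0
```

```bash
python3 -c "
from h import *
st=caps('w12'); plan(564.7,5.6,57.5,88.1,st)"
```

```text
red 4308 c mm [568.7 140.3] size [95.9 37.7] ang of long axis -1.6 z med 48.7
  tilt,z [-0.0005  0.0177  0.0486]
yel 5811 c mm [566.5  72.7] size [95.7 36.3] ang of long axis -1.9 z med 48.8
  tilt,z [-0.0002  0.0051  0.0488]
blu 4392 c mm [546.5   6.1] size [61.3 35.6] ang of long axis -1.9 z med 56.9
  tilt,z [0.0031 0.0001 0.0569]
pos [563.9   6.4  85.6] yaw 88.1 q [-0.2   0.55  1.47  0.    1.12 -1.74] t 33.7
  turn [ 0.02 -0.1   0.02] shift before turn [-0.9 -0.8 28.1] shift after turn [-0.8 -0.8 28.1]
```

Emit:
drive_tool --deltas '[{"linear":[-0.5,-0.5,15],"angular":[0,0,0],"gripper":0},{"linear":[0,0,9.5],"angular":[0,0,0],"gripper":0},{"linear":[0,0,4],"angular":[0,0,0],"gripper":0},{"linear":[0,0,2],"angular":[0,0,0],"gripper":0},{"linear":[0,0,2],"angular":[0,0,0],"gripper":0}]'

```text
time: 34.25
position: [0.5644, 0.0059, 0.0544]
eef_rot: [-0.051, -3.14, -0.0]
wrist_force: [-4.5, 0.6, 8.1]
gripper_width: -0.0
gripper_force: 4.0
```

Emit:
drive_tool --deltas '[{"linear":[0,0,2],"angular":[0,0,0],"gripper":0},{"linear":[0,0,2],"angular":[0,0,0],"gripper":0},{"linear":[0,0,1.5],"angular":[0,0,0],"gripper":0},{"linear":[0,0,1],"angular":[0,0,0],"gripper":0},{"linear":[0,0,0.5],"angular":[0,0,0],"gripper":0}]'

```text
time: 34.75
position: [0.5644, 0.0059, 0.048]
eef_rot: [-0.051, -3.14, 0.0]
wrist_force: [-6.5, -0.2, 14.1]
gripper_width: 0.001
gripper_force: 7.3
```

Emit:
drive_tool --deltas '[{"linear":[0,0,0.5],"angular":[0,0,0],"gripper":0},{"linear":[0,0,0],"angular":[0,0,0],"gripper":0},{"linear":[0,0,0],"angular":[0,0,0],"gripper":0},{"linear":[0,0,0],"angular":[0,0,0],"gripper":0},{"linear":[0,0,0],"angular":[0,0,0],"gripper":0}]'

```text
time: 35.25
position: [0.5644, 0.0058, 0.048]
eef_rot: [-0.051, -3.141, 0.0]
wrist_force: [-7.4, 0.5, 14.4]
gripper_width: 0.004
gripper_force: 7.4
```

Emit:
drive_tool --deltas '[{"linear":[0,0,-5],"angular":[0,0,0],"gripper":0},{"linear":[0,0,-45],"angular":[0,0,0],"gripper":56},{"linear":[0,0,-50],"angular":[0,0,0],"gripper":56},{"linear":[0,0,-50],"angular":[0,0,0],"gripper":56},{"linear":[0,0,-10],"angular":[0,0,0],"gripper":56}]'

```text
time: 35.75
position: [0.5668, 0.0055, 0.2127]
eef_rot: [0.051, 3.13, -0.003]
wrist_force: [0.6, 0.4, -0.3]
gripper_width: 0.653
gripper_force: 0.0
```

Emit:
drive_tool --deltas '[{"linear":[10.7,42.9,0],"angular":[0,0,0],"gripper":56},{"linear":[10.7,42.9,0],"angular":[0,0,0],"gripper":56},{"linear":[10.7,42.9,0],"angular":[0,0,0],"gripper":56},{"linear":[10.7,42.9,0],"angular":[0,0,0],"gripper":56},{"linear":[10.7,42.9,0],"angular":[0,0,0],"gripper":56}]'

```text
time: 36.25
position: [0.5178, 0.2236, 0.2062]
eef_rot: [-0.052, -3.141, -0.0]
wrist_force: [0.9, 0.1, 0.1]
gripper_width: 0.654
gripper_force: 0.0
```

Emit:
drive_tool --deltas '[{"linear":[10.7,42.9,0],"angular":[0,0,0],"gripper":56},{"linear":[10.7,42.9,0],"angular":[0,0,0],"gripper":56},{"linear":[10.7,42.9,0],"angular":[0,0,-2],"gripper":56},{"linear":[0,0,0],"angular":[0,0,0],"gripper":56},{"linear":[0,0,0],"angular":[0,0,0],"gripper":56}]'

```text
time: 36.75
position: [0.4902, 0.3522, 0.2059]
eef_rot: [0.006, -3.141, 0.001]
wrist_force: [-0.1, -0.8, -1.0]
gripper_width: 0.653
gripper_force: 0.0
```

```bash
sleep 1; python3 -c "
from h import *
st=caps('w13'); P=np.load('w13.npy'); X,Y,Z=P[...,0],P[...,1],P[...,2]
n=(abs(X-.49)<.2)&(abs(Y-.352)<.06)
rect(P,n&(abs(X-.49)<.08)&(Z>.040)&(Z<.056),'grip'); 
hsv=cv2.cvtColor(cv2.imread('pics/w13.png'),cv2.COLOR_BGR2HSV)
rect(P,n&(Z>.011)&(Z<.02)&((hsv[...,2]>170)),'bar')
plan(490,352.6,22,90,st)"
```

```text
red 1548 c mm [568.5 141.1] size [96.9 37.2] ang of long axis -1.6 z med 48.8
  tilt,z [-0.0001 -0.0066  0.0488]
yel 1185 c mm [566.7  73.2] size [96.5 38.3] ang of long axis -2.8 z med 48.9
  tilt,z [ 0.0009 -0.011   0.0488]
blu 914 c mm [564.2   5.7] size [97.7 38.6] ang of long axis -2.0 z med 48.9
  tilt,z [-0.0001 -0.0121  0.0488]
grip 1206 c mm [488.5 351.2] size [69.9 19.8] ang of long axis 0.8 z med 46.8
bar 3255 c mm [517.1 375.7] size [344.3  71.9] ang of long axis 0.1 z med 15.0
pos [490.2 352.2 205.9] yaw 90.2 q [ 0.43  0.49  1.18 -0.    1.46 -1.15] t 36.8
  turn [-0.03 -0.03  0.21] shift before turn [1.000e-01 5.000e-01 1.839e+02] shift after turn [  0.2   0.4 183.9]
```

View pics/w13.png

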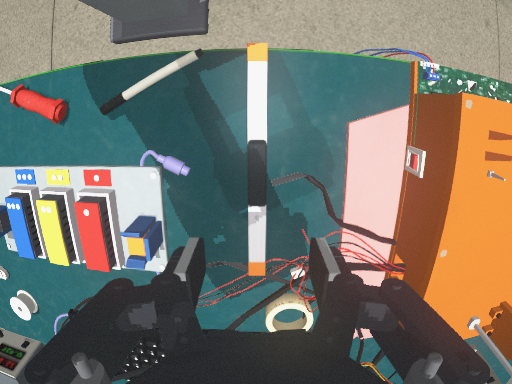

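Wrist view: all three caps are home at left (tops 48.8 mm), and the bar lies undisturbed with its grip at (257,172). I'll pick it up.

Emit:
drive_tool --deltas '[{"linear":[0.4,0,45],"angular":[0,0,0],"gripper":56},{"linear":[0,0,45],"angular":[0,0,0],"gripper":56},{"linear":[0,0,40],"angular":[0,0,0],"gripper":56},{"linear":[0,0,30],"angular":[0,0,0],"gripper":50},{"linear":[0,0,16],"angular":[0,0,0],"gripper":50}]'

```text
time: 37.3
position: [0.4898, 0.3495, 0.0277]
eef_rot: [-0.001, -3.138, 0.003]
wrist_force: [0.5, 0.1, 0.2]
gripper_width: 0.587
gripper_force: 0.0
```

Emit:
drive_tool --deltas '[{"linear":[0,0,8],"angular":[0,0,0],"gripper":50},{"linear":[0,0,0],"angular":[0,0,0],"gripper":50},{"linear":[0,0,0],"angular":[0,0,0],"gripper":10},{"linear":[0,0,0],"angular":[0,0,0],"gripper":10},{"linear":[0,0,0],"angular":[0,0,0],"gripper":10}]' --force 60

```text
time: 37.8
position: [0.4909, 0.3518, 0.0238]
eef_rot: [-0.003, 3.139, 0.002]
wrist_force: [0.6, -0.3, 4.9]
gripper_width: 0.222
gripper_force: 59.7
```

Emit:
drive_tool --deltas '[{"linear":[0,0,0],"angular":[0,0,0],"gripper":10},{"linear":[0,0,0],"angular":[0,0,0],"gripper":10},{"linear":[0,0,0],"angular":[0,0,0],"gripper":10},{"linear":[0,0,0],"angular":[0,0,0],"gripper":10},{"linear":[0,0,0],"angular":[0,0,0],"gripper":10}]'

```text
time: 38.3
position: [0.4909, 0.3518, 0.0238]
eef_rot: [-0.004, 3.139, 0.001]
wrist_force: [0.3, -0.3, 6.1]
gripper_width: 0.223
gripper_force: 59.9
```

Emit:
drive_tool --deltas '[{"linear":[0,0,-10],"angular":[0,0,0],"gripper":10},{"linear":[0,0,-40],"angular":[0,0,0],"gripper":10},{"linear":[0,0,-45],"angular":[0,0,0],"gripper":10},{"linear":[0,0,-45],"angular":[0,0,0],"gripper":10},{"linear":[0,0,-30],"angular":[0,0,0],"gripper":10}]'

```text
time: 38.8
position: [0.4901, 0.3517, 0.1961]
eef_rot: [-0.004, 3.139, 0.002]
wrist_force: [0.5, 0.4, -3.6]
gripper_width: 0.223
gripper_force: 59.6
```

Emit:
drive_tool --deltas '[{"linear":[0,-50,0],"angular":[0,0,0],"gripper":10},{"linear":[0,-50,0],"angular":[0,0,0],"gripper":10},{"linear":[0,0,0],"angular":[0,0,8.4],"gripper":10},{"linear":[0,0,0],"angular":[0,0,8.4],"gripper":10},{"linear":[0,0,0],"angular":[0,0,8.4],"gripper":10}]'

```text
time: 39.3
position: [0.49, 0.251, 0.1927]
eef_rot: [-0.692, -3.064, 0.0]
wrist_force: [-0.8, -0.8, -4.1]
gripper_width: 0.217
gripper_force: 60.3
```

Emit:
drive_tool --deltas '[{"linear":[0,0,0],"angular":[0,0,8.4],"gripper":10},{"linear":[0,0,0],"angular":[0,0,8.4],"gripper":10},{"linear":[0,0,0],"angular":[0,0,8.4],"gripper":10},{"linear":[0,0,0],"angular":[0,0,8.4],"gripper":10},{"linear":[0,0,0],"angular":[0,0,8.4],"gripper":10}]'

```text
time: 39.8
position: [0.4898, 0.2515, 0.1925]
eef_rot: [-1.743, -2.613, 0.001]
wrist_force: [0.4, -0.3, -2.5]
gripper_width: 0.22
gripper_force: 60.3
```

Emit:
drive_tool --deltas '[{"linear":[0,0,0],"angular":[0,0,8.4],"gripper":10},{"linear":[0,0,0],"angular":[0,0,8.4],"gripper":10},{"linear":[0,0,0],"angular":[0,0,8.1],"gripper":10},{"linear":[0,0,0],"angular":[0,0,0],"gripper":10},{"linear":[-43.8,20.7,0],"angular":[0,0,0],"gripper":10}]'

```text
time: 40.3
position: [0.5078, 0.2102, 0.1927]
eef_rot: [-2.247, -2.193, -0.001]
wrist_force: [0.6, -0.7, -3.9]
gripper_width: 0.221
gripper_force: 60.4
```

Emit:
drive_tool --deltas '[{"linear":[-43.8,20.7,0],"angular":[0,0,0],"gripper":10},{"linear":[-43.8,20.7,0],"angular":[0,0,0],"gripper":10},{"linear":[-43.8,20.7,0],"angular":[0,0,0],"gripper":10},{"linear":[0,0,40],"angular":[0,0,0],"gripper":10},{"linear":[0,0,0],"angular":[0,0,0],"gripper":10}]'

```text
time: 40.8
position: [0.5647, 0.0726, 0.1484]
eef_rot: [-2.253, -2.179, 0.01]
wrist_force: [-1.5, -0.3, -4.4]
gripper_width: 0.22
gripper_force: 60.5
```

Emit:
drive_tool --deltas '[{"linear":[0,0,0],"angular":[0,0,0],"gripper":10},{"linear":[0,0,0],"angular":[0,0,0],"gripper":10},{"linear":[0,0,0],"angular":[0,0,0],"gripper":10},{"linear":[0,0,0],"angular":[0,0,0],"gripper":10},{"linear":[0,0,0],"angular":[0,0,0],"gripper":10}]'

```text
time: 41.3
position: [0.5671, 0.074, 0.153]
eef_rot: [2.258, 2.183, 0.001]
wrist_force: [0.4, -0.2, -3.5]
gripper_width: 0.219
gripper_force: 60.5
```

```bash
sleep 1; cat >> h.py <<'E'
def barcheck(tag,zlo,zhi):
    st,im,hsv,P=wrist(tag); X,Y,Z=P[...,0],P[...,1],P[...,2]; p=st["position"]
    reg=(abs(X-.567)<.04)&(abs(Y-.074)<.2)
    o=(hsv[...,0]>6)&(hsv[...,0]<22)&(hsv[...,1]>140)&reg&(Z>zlo)&(Z<zhi)
    rect(P,o,"bar ends"); 
    for s in(1,-1):
        k=o&(s*(Y-.074)>.05)
        if k.sum()>5: rect(P,k,"  end%+d"%s)
    b=(hsv[...,0]>100)&(hsv[...,0]<125)&(hsv[...,1]>130)&reg&(Z>.055)&(Z<.078); rect(P,b,"posts")
    for s in(1,-1):
        k=b&(s*(Y-.074)>.1)
        if k.sum()>5: rect(P,k,"  post%+d"%s)
    w=(hsv[...,1]<60)&(hsv[...,2]>120)&reg&(Z>zlo)&(Z<zhi)
    if w.sum()>20: rect(P,w,"alu")
    return st
E
python3 -c "
from h import *
st=barcheck('w14',.125,.155); plan(567.5,73.5,95,-1.9,st)"
```

```text
bar ends 40 c mm [570.3 200.4] size [21.9  8.4] ang of long axis -1.0 z med 144.4
  end+1 40 c mm [570.3 200.4] size [21.9  8.4] ang of long axis -1.0 z med 144.4
posts 175 c mm [562.9 -62.7] size [47.1 24.8] ang of long axis -1.5 z med 69.5
  post-1 175 c mm [562.9 -62.7] size [47.1 24.8] ang of long axis -1.5 z med 69.5
alu 7623 c mm [566.5  98. ] size [198.   22.4] ang of long axis 88.0 z med 144.4
pos [567.1  74.  153. ] yaw -1.9 q [-0.08  0.48  1.36 -0.    1.29 -0.04] t 41.3
  turn [ 0.05  0.   -0.03] shift before turn [-0.5  0.3 58. ] shift after turn [-0.5  0.4 58. ]
```

View pics/w14.png

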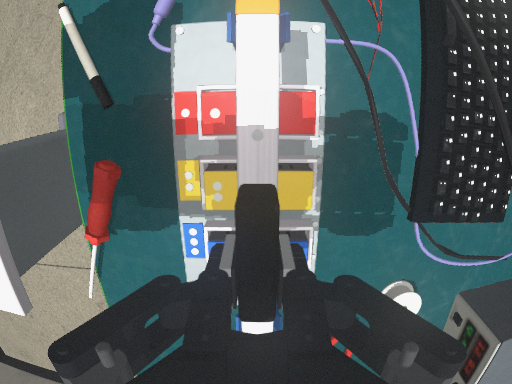

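The wrist view shows the bar in hand above the dock, parallel to it; its +y end is at the upper picture edge. I'll work out the camera's tool-frame bias from the earlier pictures to place it well along y.

```bash
python3 - <<'E'
from h import *
def plates(t):
    P=np.load(t+".npy"); hsv=cv2.cvtColor(cv2.imread(f"pics/{t}.png"),cv2.COLOR_BGR2HSV); X,Y,Z=P[...,0],P[...,1],P[...,2]; a,b=hsv[...,0],hsv[...,1]
    for n,m,y in [("red",(a<8)|(a>172),.144),("yel",(a>20)&(a<36),.076),("blu",(a>98)&(a<125),.0075)]:
        k=m&(b>130)&(abs(X-.496)<.02)&(abs(Y-y)<.03)&(Z>.006)&(Z<.018)
        if k.sum()>50: rect(P,k,t+" "+n)
for t in("w1","w2","w14"): plates(t)
# grip block and orange/alu border in each picture
for t,zt in(("w14",.176),):
    P=np.load(t+".npy"); X,Y,Z=P[...,0],P[...,1],P[...,2]
    k=(abs(Z-zt)<.006)&(abs(X-.567)<.009)&(Y>.04)&(Y<.2); print("grip +y edge",np.percentile(Y[k],[90,97,99.5]).round(4),np.median(Z[k]))
for t in("w1","w13"):
    P=np.load(t+".npy"); hsv=cv2.cvtColor(cv2.imread(f"pics/{t}.png"),cv2.COLOR_BGR2HSV); X,Y,Z=P[...,0],P[...,1],P[...,2]
    o=(hsv[...,0]>6)&(hsv[...,0]<22)&(hsv[...,1]>140)
    if t=="w1":
        for s in(1,-1): rect(P,o&(Z>.06)&(Z<.08)&(abs(X-.567)<.03)&(abs(Y-.074-s*.14)<.03),"w1 end%+d"%s)
    else:
        for s in(1,-1): rect(P,o&(Z>.005)&(Z<.025)&(abs(Y-.352)<.03)&(abs(X-.489-s*.14)<.03),"w13 end%+d"%s)
E
```

```text
w1 red 520 c mm [498.9 142.7] size [41.2 20.1] ang of long axis 88.3 z med 12.6
w1 yel 394 c mm [496.8  75.3] size [40.9 19.8] ang of long axis 87.8 z med 12.7
w1 blu 299 c mm [495.    7.7] size [42.  20.8] ang of long axis 87.8 z med 12.6
w2 red 516 c mm [498.9 142.8] size [40.5 21.4] ang of long axis 88.5 z med 12.5
w2 yel 498 c mm [496.5  75.9] size [40.8 20.9] ang of long axis 89.8 z med 12.4
w2 blu 418 c mm [494.4   7.5] size [41.  21.2] ang of long axis 89.2 z med 12.5
w14 red 837 c mm [499.2 142.5] size [41.2 21.5] ang of long axis 86.5 z med 12.5
w14 yel 701 c mm [497.1  75.3] size [41.3 22.3] ang of long axis 88.8 z med 12.6
w14 blu 494 c mm [494.9   7.3] size [41.5 21.8] ang of long axis 87.2 z med 12.7
grip +y edge [0.1051 0.1077 0.1083] 0.17619461359372185
w1 end+1 56 c mm [572.5 208.7] size [22.3 20.2] ang of long axis -1.9 z med 71.6
w1 end-1 163 c mm [562.7 -59.2] size [22.  21.2] ang of long axis -2.1 z med 72.3
w13 end+1 213 c mm [626.6 350.8] size [26.  22.6] ang of long axis -3.2 z med 14.9
w13 end-1 50 c mm [355.1 350.3] size [20.9 19.9] ang of long axis -89.8 z med 15.2
```

Emit:
drive_tool --deltas '[{"linear":[-0.3,0.4,30],"angular":[0,0,0],"gripper":10},{"linear":[0,0,25],"angular":[0,0,0],"gripper":10},{"linear":[0,0,0],"angular":[0,0,0],"gripper":10},{"linear":[0,0,0],"angular":[0,0,0],"gripper":10},{"linear":[0,0,0],"angular":[0,0,0],"gripper":10}]'

```text
time: 41.85
position: [0.5683, 0.0733, 0.099]
eef_rot: [2.258, 2.181, 0.003]
wrist_force: [-1.4, -0.2, -3.9]
gripper_width: 0.222
gripper_force: 60.5
```

Emit:
drive_tool --deltas '[{"linear":[0,0,4],"angular":[0,0,0],"gripper":10},{"linear":[0,0,4],"angular":[0,0,0],"gripper":10},{"linear":[0,0,4],"angular":[0,0,0],"gripper":10},{"linear":[0,0,0],"angular":[0,0,0],"gripper":10},{"linear":[0,0,0],"angular":[0,0,0],"gripper":10}]'

```text
time: 42.35
position: [0.5675, 0.0733, 0.0853]
eef_rot: [-2.259, -2.183, 0.0]
wrist_force: [0.1, -0.0, -4.2]
gripper_width: 0.221
gripper_force: 60.6
```

Emit:
drive_tool --deltas '[{"linear":[0,0,2],"angular":[0,0,0],"gripper":10},{"linear":[0,0,1.5],"angular":[0,0,0],"gripper":10},{"linear":[0,0,1],"angular":[0,0,0],"gripper":10},{"linear":[0,0,0],"angular":[0,0,0],"gripper":10},{"linear":[0,0,0],"angular":[0,0,0],"gripper":10}]'

```text
time: 42.85
position: [0.5675, 0.0733, 0.0809]
eef_rot: [-2.259, -2.183, 0.0]
wrist_force: [0.2, -0.5, -3.3]
gripper_width: 0.221
gripper_force: 60.6
```

Emit:
drive_tool --deltas '[{"linear":[0,0,0.7],"angular":[0,0,0],"gripper":10},{"linear":[0,0,0],"angular":[0,0,0],"gripper":45},{"linear":[0,0,0],"angular":[0,0,0],"gripper":45},{"linear":[0,0,0],"angular":[0,0,0],"gripper":45},{"linear":[0,0,-10],"angular":[0,0,0],"gripper":45}]'

```text
time: 43.35
position: [0.5669, 0.0733, 0.0896]
eef_rot: [-2.258, -2.182, 0.002]
wrist_force: [-0.9, 0.3, 0.7]
gripper_width: 0.523
gripper_force: 0.0
```

Emit:
drive_tool --deltas '[{"linear":[0,0,-30],"angular":[0,0,0],"gripper":45},{"linear":[0,0,-20],"angular":[0,0,0],"gripper":45},{"linear":[36,0,0],"angular":[0,0,0],"gripper":0},{"linear":[36,0,0],"angular":[0,0,0],"gripper":0},{"linear":[36,0,0],"angular":[0,0,0],"gripper":0}]'

```text
time: 43.85
position: [0.5714, 0.1823, 0.1413]
eef_rot: [2.26, 2.181, 0.002]
wrist_force: [1.5, -0.5, -0.7]
gripper_width: 0.017
gripper_force: 0.0
```

Emit:
drive_tool --deltas '[{"linear":[0,0,0],"angular":[0,0,0],"gripper":0},{"linear":[0,0,0],"angular":[0,0,0],"gripper":0},{"linear":[0,0,0],"angular":[0,0,0],"gripper":0},{"linear":[0,0,0],"angular":[0,0,0],"gripper":0},{"linear":[0,0,0],"angular":[0,0,0],"gripper":0}]'

```text
time: 44.35
position: [0.5713, 0.1804, 0.1404]
eef_rot: [2.261, 2.181, -0.0]
wrist_force: [-0.1, -0.5, -0.5]
gripper_width: -0.0
gripper_force: 0.0
```

```bash
sleep 1; python3 -c "
from h import *
st=barcheck('w15',.06,.08); plan(570.9,181.6,80,-1.9,st)"
```

```text
bar ends 862 c mm [571.  207.2] size [22.1 21.1] ang of long axis -1.5 z med 72.2
  end+1 862 c mm [571.  207.2] size [22.1 21.1] ang of long axis -1.5 z med 72.2
posts 37 c mm [571.6 226.3] size [28.2  2.5] ang of long axis -3.5 z med 64.1
  post+1 37 c mm [571.6 226.3] size [28.2  2.5] ang of long axis -3.5 z med 64.1
alu 1445 c mm [566.6 189.5] size [72.6 49.7] ang of long axis 76.5 z med 72.0
pos [571.3 180.4 140.4] yaw -2.0 q [ 0.11  0.54  1.3  -0.    1.3   0.14] t 44.4
  turn [ 0.    0.   -0.15] shift before turn [ 1.2 -0.5 60.4] shift after turn [ 1.2 -0.5 60.4]
```

View pics/w15.png

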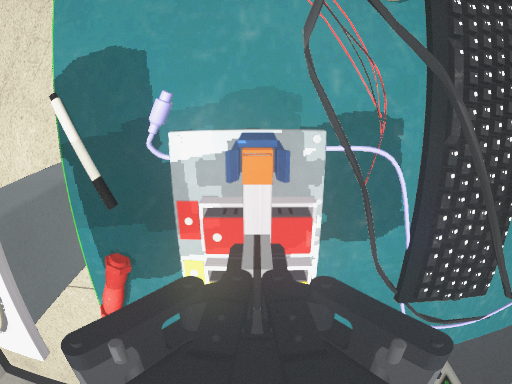

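The picture shows the +y end seated centrally in its fork at (257,165), on the plunger (top about 72 mm). I'll press the +y end.

Emit:
drive_tool --deltas '[{"linear":[0,-0.4,40],"angular":[0,0,0],"gripper":0},{"linear":[0,0,24],"angular":[0,0,0],"gripper":0},{"linear":[0,0,4],"angular":[0,0,0],"gripper":0},{"linear":[0,0,2],"angular":[0,0,0],"gripper":0},{"linear":[0,0,1],"angular":[0,0,0],"gripper":0}]'

```text
time: 44.9
position: [0.5713, 0.1812, 0.0703]
eef_rot: [2.259, 2.182, 0.002]
wrist_force: [-0.2, 0.5, 0.4]
gripper_width: -0.0
gripper_force: 0.0
```

Emit:
drive_tool --deltas '[{"linear":[0,0,1],"angular":[0,0,0],"gripper":0},{"linear":[0,0,1],"angular":[0,0,0],"gripper":0},{"linear":[0,0,1],"angular":[0,0,0],"gripper":0},{"linear":[0,0,1],"angular":[0,0,0],"gripper":0},{"linear":[0,0,1],"angular":[0,0,0],"gripper":0}]'

```text
time: 45.4
position: [0.5714, 0.1814, 0.0662]
eef_rot: [2.258, 2.182, 0.004]
wrist_force: [-1.5, 0.0, 7.1]
gripper_width: -0.001
gripper_force: 3.9
```

Emit:
drive_tool --deltas '[{"linear":[0,0,1],"angular":[0,0,0],"gripper":0},{"linear":[0,0,0],"angular":[0,0,0],"gripper":0},{"linear":[0,0,0],"angular":[0,0,0],"gripper":0},{"linear":[0,0,0],"angular":[0,0,0],"gripper":0},{"linear":[0,0,0],"angular":[0,0,0],"gripper":0}]'

```text
time: 45.9
position: [0.5715, 0.1814, 0.0658]
eef_rot: [2.258, 2.182, 0.004]
wrist_force: [-3.6, 0.0, 11.7]
gripper_width: -0.004
gripper_force: 5.9
```

Emit:
drive_tool --deltas '[{"linear":[0,0,1],"angular":[0,0,0],"gripper":0},{"linear":[0,0,1],"angular":[0,0,0],"gripper":0},{"linear":[0,0,0],"angular":[0,0,0],"gripper":0},{"linear":[0,0,0],"angular":[0,0,0],"gripper":0},{"linear":[0,0,0],"angular":[0,0,0],"gripper":0}]'

```text
time: 46.4
position: [0.5716, 0.1815, 0.0656]
eef_rot: [2.257, 2.181, 0.006]
wrist_force: [-8.9, -1.2, 26.2]
gripper_width: -0.001
gripper_force: 13.0
```

Emit:
drive_tool --deltas '[{"linear":[0,0,0.5],"angular":[0,0,0],"gripper":0},{"linear":[0,0,0.5],"angular":[0,0,0],"gripper":0},{"linear":[0,0,0],"angular":[0,0,0],"gripper":0},{"linear":[0,0,0],"angular":[0,0,0],"gripper":0},{"linear":[0,0,0],"angular":[0,0,0],"gripper":0}]'

```text
time: 46.9
position: [0.5717, 0.1815, 0.0655]
eef_rot: [2.256, 2.181, 0.007]
wrist_force: [-11.4, -1.7, 34.5]
gripper_width: 0.001
gripper_force: 16.6
```

Emit:
drive_tool --deltas '[{"linear":[0,0,-6],"angular":[0,0,0],"gripper":0},{"linear":[0,0,-40],"angular":[0,0,0],"gripper":0},{"linear":[0,0,-35],"angular":[0,0,0],"gripper":0},{"linear":[-43.2,0,0],"angular":[0,0,0],"gripper":0},{"linear":[-43.2,0,0],"angular":[0,0,0],"gripper":0}]'

```text
time: 47.4
position: [0.5682, 0.0947, 0.1432]
eef_rot: [2.255, 2.184, 0.004]
wrist_force: [-0.2, 0.6, -0.0]
gripper_width: 0.001
gripper_force: 0.0
```

Emit:
drive_tool --deltas '[{"linear":[-43.2,0,0],"angular":[0,0,0],"gripper":0},{"linear":[-43.2,0,0],"angular":[0,0,0],"gripper":0},{"linear":[-43.2,0,0],"angular":[0,0,0],"gripper":0},{"linear":[0,0,0],"angular":[0,0,0],"gripper":0},{"linear":[0,0,0],"angular":[0,0,0],"gripper":0}]'

```text
time: 47.9
position: [0.5634, -0.0353, 0.1418]
eef_rot: [2.261, 2.18, 0.001]
wrist_force: [-1.2, -0.2, 0.2]
gripper_width: 0.003
gripper_force: 0.0
```

```bash
sleep 1; python3 -c "
from h import *
st=barcheck('w16',.055,.08); plan(563.7,-34.2,80,-1.9,st)"
```

```text
bar ends 374 c mm [562.6 -61.5] size [23.6 21.6] ang of long axis -3.6 z med 72.1
  end-1 374 c mm [562.6 -61.5] size [23.6 21.6] ang of long axis -3.6 z med 72.1
posts 101 c mm [562.8 -65. ] size [47.  20.7] ang of long axis 1.8 z med 70.0
  post-1 101 c mm [562.8 -65. ] size [47.  20.7] ang of long axis 1.8 z med 70.0
alu 3404 c mm [564.6  29.3] size [175.2  32.9] ang of long axis 83.9 z med 70.8
pos [563.4 -35.3 141.8] yaw -2.1 q [-0.27  0.48  1.4   0.    1.26 -0.24] t 47.9
  turn [ 0.05  0.   -0.18] shift before turn [ 1.2  0.2 61.8] shift after turn [ 1.2  0.2 61.8]
```

Emit:
drive_tool --deltas '[{"linear":[0,0,40],"angular":[0,0,0],"gripper":0},{"linear":[0,0,25],"angular":[0,0,0],"gripper":0},{"linear":[0,0,4],"angular":[0,0,0],"gripper":0},{"linear":[0,0,2],"angular":[0,0,0],"gripper":0},{"linear":[0,0,1],"angular":[0,0,0],"gripper":0}]'

```text
time: 48.45
position: [0.564, -0.0341, 0.0704]
eef_rot: [2.257, 2.183, 0.002]
wrist_force: [0.2, -0.4, 0.8]
gripper_width: -0.002
gripper_force: 0.0
```

Emit:
drive_tool --deltas '[{"linear":[0,0,1],"angular":[0,0,0],"gripper":0},{"linear":[0,0,1],"angular":[0,0,0],"gripper":0},{"linear":[0,0,1],"angular":[0,0,0],"gripper":0},{"linear":[0,0,1],"angular":[0,0,0],"gripper":0},{"linear":[0,0,1],"angular":[0,0,0],"gripper":0}]'

```text
time: 48.95
position: [0.564, -0.0344, 0.0659]
eef_rot: [2.258, 2.181, 0.003]
wrist_force: [-1.0, 1.4, 6.9]
gripper_width: 0.002
gripper_force: 3.4
```

Emit:
drive_tool --deltas '[{"linear":[0,0,1],"angular":[0,0,0],"gripper":0},{"linear":[0,0,1],"angular":[0,0,0],"gripper":0},{"linear":[0,0,1],"angular":[0,0,0],"gripper":0},{"linear":[0,0,0],"angular":[0,0,0],"gripper":0},{"linear":[0,0,0],"angular":[0,0,0],"gripper":0}]'

```text
time: 49.45
position: [0.5641, -0.0345, 0.0649]
eef_rot: [2.256, 2.181, 0.004]
wrist_force: [-7.7, 2.7, 24.7]
gripper_width: -0.001
gripper_force: 12.2
```

Emit:
drive_tool --deltas '[{"linear":[0,0,-6],"angular":[0,0,0],"gripper":0},{"linear":[0,0,-45],"angular":[0,0,0],"gripper":0},{"linear":[0,0,-50],"angular":[0,0,0],"gripper":0},{"linear":[0,0,-50],"angular":[0,0,0],"gripper":0},{"linear":[0,0,-20],"angular":[0,0,0],"gripper":0}]'

```text
time: 49.95
position: [0.5644, -0.0348, 0.2381]
eef_rot: [2.254, 2.178, 0.007]
wrist_force: [-0.3, 0.1, -0.8]
gripper_width: 0.0
gripper_force: 0.0
```

Emit:
drive_tool --deltas '[{"linear":[47,-8,0],"angular":[0,0,0],"gripper":0},{"linear":[47,-8,0],"angular":[0,0,0],"gripper":0},{"linear":[47,-8,0],"angular":[0,0,0],"gripper":0},{"linear":[0,0,0],"angular":[0,0,0],"gripper":0},{"linear":[0,0,0],"angular":[0,0,0],"gripper":0}]'

```text
time: 50.45
position: [0.5441, 0.1079, 0.2329]
eef_rot: [2.256, 2.184, 0.001]
wrist_force: [-0.3, -0.4, 0.8]
gripper_width: -0.001
gripper_force: 0.0
```

```bash
sleep 1; python3 -c "
from h import *
st=barcheck('w17',.055,.08); caps('w17b')
P=np.load('top0.npy')"
```

```text
bar ends 54 c mm [570.2 207. ] size [21.7 20.2] ang of long axis -0.6 z med 65.8
  end+1 54 c mm [570.2 207. ] size [21.7 20.2] ang of long axis -0.6 z med 65.8
posts 199 c mm [570.9 215.5] size [44.7 27.1] ang of long axis 4.6 z med 64.3
  post+1 199 c mm [570.9 215.5] size [44.7 27.1] ang of long axis 4.6 z med 64.3
alu 1933 c mm [568.6 112.1] size [220.3  48.1] ang of long axis 88.4 z med 66.0
red 1922 c mm [569.1 141.5] size [94.5 35.1] ang of long axis -1.6 z med 48.9
  tilt,z [-0.0022 -0.0005  0.049 ]
yel 1586 c mm [566.6  73.2] size [95.2 35.2] ang of long axis -2.1 z med 49.1
  tilt,z [-0.0013 -0.0054  0.0491]
blu 703 c mm [563.8   5.5] size [95.2 36.7] ang of long axis -1.8 z med 49.0
  tilt,z [-0.0001  0.0021  0.049 ]
```

View pics/w17.png

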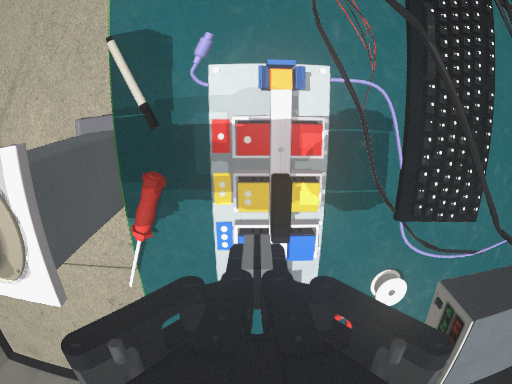

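The picture shows all three caps home under the bar, the +y end down in its fork at (280,78), and the bystanders in place. One level check for the hidden −y end, and I hand in if it passes.

```bash
python3 -c "
from h import *
P=np.load('w17.npy'); X,Y,Z=P[...,0],P[...,1],P[...,2]
xc=.5668+(Y-.0731)*.0332
k=(abs(X-xc)<.007)&(Z>.055)&(Z<.08)&(Y>-.075)&(Y<.215)
c=np.polyfit(Y[k],Z[k],1); z=np.polyval(c,[-.063,.209]); print(k.sum(),Y[k].min(),Y[k].max(),'slope',c[0],'top at ends',z)
ok=(z<.0675).all()
t=snapshot('top'); Q=cloud(t); hsv=cv2.cvtColor(t['image'],cv2.COLOR_BGR2HSV)
o=(hsv[...,0]>8)&(hsv[...,0]<22)&(hsv[...,1]>140)&(abs(Q[...,0]-.565)<.04)&(abs(Q[...,1]+.063)<.025)&(Q[...,2]>.05)
print('top view -y end',o.sum(),np.median(Q[o][:,2]) if o.any() else None)
print(ok)
if ok: print(order.close_job())
"
```

```text
1412 0.017654379337826723 0.21493909446678378 slope -0.008009090924890118 top at ends [0.06801808 0.0658396 ]
top view -y end 30 0.061483990798043675
False
```

Extrapolation isn't conclusive for the −y end, so I'll shift the camera to see it directly.

Emit:
drive_tool --deltas '[{"linear":[-44,0,0],"angular":[0,0,0],"gripper":0},{"linear":[-44,0,0],"angular":[0,0,0],"gripper":0},{"linear":[-44,0,0],"angular":[0,0,0],"gripper":0},{"linear":[-44,0,0],"angular":[0,0,0],"gripper":0},{"linear":[0,0,0],"angular":[0,0,0],"gripper":0}]'

```text
time: 51.1
position: [0.5379, -0.0746, 0.2321]
eef_rot: [2.267, 2.174, -0.001]
wrist_force: [0.6, 0.5, -0.6]
gripper_width: 0.008
gripper_force: 0.0
```

```bash
sleep 1; python3 -c "
from h import *
st=barcheck('w18',.055,.08)
P=np.load('w18.npy'); X,Y,Z=P[...,0],P[...,1],P[...,2]
xc=.5668+(Y-.0731)*.0332
k=(abs(X-xc)<.007)&(Z>.055)&(Z<.08)&(Y>-.075)&(Y<.215)
for y in(-.065,-.04,0,.03,.12,.16,.2):
    q=k&(abs(Y-y)<.012); print(y,q.sum(),np.median(Z[q]).round(4) if q.any() else None)
"
```

```text
bar ends 397 c mm [561.6 -61. ] size [21.6 19.9] ang of long axis -1.5 z med 66.2
  end-1 397 c mm [561.6 -61. ] size [21.6 19.9] ang of long axis -1.5 z med 66.2
posts 156 c mm [563.5 -68.7] size [47.8 27.7] ang of long axis 6.5 z med 64.4
  post-1 156 c mm [563.5 -68.7] size [47.8 27.7] ang of long axis 6.5 z med 64.4
alu 1887 c mm [561.   21.6] size [176.6  33.9] ang of long axis -84.0 z med 65.9
-0.065 233 0.0662
-0.04 291 0.066
0 300 0.066
0.03 262 0.066
0.12 0 None
0.16 0 None
0.2 0 None
```

```bash
python3 -c "
from h import *
print(order.close_job())"
```

```text
the job is handed in; nothing more can be done
None
```

The job is handed in: red, yellow and blue modules measured fully home in bays 1–3, the hold-down bar is back in its posts with both ends measured fully down, and the verdict was not shown.

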